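Tighten the water filter's union nut with an adjustable wrench

TASK

The union nut under the counter-top water filter is loose. Roll the worm of the adjustable wrench that already lies round the nut until the jaws just fit the nut, then swing the wrench clockwise (seen from above) until the nut comes fully home against its stop. Leave the wrench lying on the nut and do not disturb the things round about.

Things in the scene. Friction and masses are not known exactly. Their poses are not given: they have to be found in the camera images.
- filter: fixed counter-top water filter; origin on its upright axis at counter height. From below: flange 64 mm wide, 14 mm high; hex nut; 22 mm neck; white canister 54 mm wide, 85 to 206 mm up; thin spout to 62 mm on its +x side. The canister is so near the worm that a tool pointing straight down on the worm hits it: lean the tool 20-50 deg, its upper end away from the canister, over the handle
- nut_axis (a point): centre of the hex nut, on the filter's axis, 25 mm above the counter. The nut is 36 mm across flats, 41.6 mm across corners, and spans heights 14 to 36 mm
- nut (a joint): angle of the nut, rad: about 0 at the start, grows clockwise seen from above (tightening), stop (fully home) at 0.9. It turns against a friction of about 0.25 N m
- wrench: loose steel adjustable wrench, 216 mm long, 0.6 kg, flat, jaws round the nut. Origin on the nut's axis when fitted, at counter height; x out of the mouth, handle to -x, fixed jaw at +y (face y = 18 mm), z up. Head 14-28 mm above the counter (rests on the flange), back to x = -83 mm. Handle lies on the counter from x = -105 mm, 24 wide, 14 thick; slides as it swings. Slips round the nut while the gap is wide
- worm_axis (a point): centre of the worm, a knurled roller in the head's window at x = -53, y = -9.5, z = 21 mm of the wrench: diameter 32, length 22 mm, axis along the wrench's y; top 37 mm above the counter, 9 mm proud of the head. Press closed fingertips on it (4 to 15 N) and drag them across: rolling its top toward the nut (wrench +x) closes the jaws, toward the handle opens them
- worm (a joint): angle of the worm, rad: grows as its top rolls toward the nut. Friction 0.05 N m; stays where it is left. About 4 to 5.5 rad from the start to a fit, so several strokes are needed
- jaw (a joint): travel of the sliding jaw, m: gap between the jaws = 0.050 - value; 0.002 m for each rad of the worm. At the start 0.003 to 0.006; at 0.014 the jaws just fit the nut and the worm will roll no further
- handle_end (a point): point in the middle of the handle 180 mm from the nut's axis, 7 mm above the counter. Pushing the handle sideways near here (or gripping it) swings the wrench; clockwise means toward the wrench's +y side. About 2 N are needed
- mug_1: mug, 82x114x91 mm, bystander; origin at the centre of its underside
- glass_1: drinking glass, 81 mm wide, 92 mm high, bystander; origin at the centre of its underside
- dish_brush: dish brush, 88x81x54 mm, bystander; origin at the centre of its underside
- tin_1: flat fish tin, 63x105x25 mm, bystander; origin at the centre of its underside

How it is judged:
By the outcome, as a careful person would: the job done as asked, in the order asked, and still so for the second after the job is handed in, with the robot touching nothing.
It also fails if it takes over 72 s, if anything falls off the work surface, if the arm or the gripper's body presses on something with over 40 N, if the wrist force passes 120 N, or if a joint passes its speed limit or range.

ROBOT

A 6-joint arm with a two-finger parallel gripper is mounted at the origin on a cart in front of the work surface, level with it; the furniture and walls round the work are solid. World frame = base frame: x ahead of the robot, y to its left, z up, the work surface at z = 0. Lengths are in mm, angles in rad, forces in N, time in s.
With the tool pointing down it reaches from about 325 to 850 mm from the base axis. Payload 4.4 kg.
Tool frame: the origin (TCP) lies at the very end of the fingers, on their centre line; the grasp point (between the pads) lies 19 mm behind it (arm.hold_point_z is the z of the grasp point in the tool frame, in mm); z points along the fingers, y is the line along which they close (so a half turn about z gives the same grasp; the last joint's range is limited). The gripper opens to 94 mm and grips with 3 to 60 N. Pads are 16 mm wide; open, the fingers measure 119 mm over their backs; the gripper's body (75 mm by 177 mm) begins 78 mm behind the grasp point.
Start: joints at [-1.448, 0.207, 1.542, -0, 1.393, -0.15], TCP at [154.909, -553.742, 205.447] pointing down, gripper open.
Joint ranges: [-2.73, 2.73], [-0.86, 2.22], [0.23, 2.46], [-1.11, 4.25], [0.08, 2.63], [-2.82, 2.82]. Speed limits (rad/s): [2.79, 2.79, 3.14, 3.14, 3.14, 3.14].

INTERFACE

Orientations are given as a 3x3 rotation matrix whose columns are the frame's x, y, z axes.
In Python, from rig import arm gives the robot as it stands.
- The arm moves only by the tool send_rows, never from a script. Its argument "motion" is a list of rows, each a list of 7 numbers: the shift along the tool's x, y, z in cm, then the turn, a rotation vector about the tool's x, y, z in degrees, then the closure, from 0 (fully open) to 1 (shut). In form: [[x, y, z, rx, ry, rz, claw], ...]. A call has 1 to 10 rows; each row shifts and turns the commanded pose from where the row before left it, along the tool's axes as they then stand; what a row does not reach is not made up. A row lasts 1/8 s, in which the tool goes at most 62.5 mm and 10.7 degrees, less where a joint would pass 70% of its speed; a pose out of reach is approached as far as the arm can. A call is refused whole if a number of a shift passes 6.25 or a number of a turn 10.7, either way. A call with a gripper value outside its range is refused whole. The fingers move at their own pace and stop on an object; "squeeze" is the grip in N (left out, the last holds). Time passes only in rows, so rows that do not move let the fingers close. It gives the time, the measured TCP pose, the force, the opening and the grip force at its end, in the units of the state.
- arm.observe(): the state, without advancing time (a new reading comes with each control period).
- arm.capture(name): name is "scene" or "top" or "wrist"; returns a dict with "pixels" (480x640x3 uint8, red, green, blue), "depth" (480x640 float32, mm along the optical axis (not along the pixel's ray), 0 where there is no reading), "fx", "fy", "cx", "cy" (pixels), "world_to_cam" (4x4, takes a point from world to camera coordinates). Camera axes: x right, y down, z forward; pixel columns grow to the right and rows downward; lengths in mm; the calibration is good to about 2 mm. The wrist camera is an equidistant fisheye: a pixel r from the principal point sees the ray r / f radians off the axis. A picture is of the moment at which its call begins.
- arm.close_job(): hands the job in; it is judged then, once.
The state is a dict: "t": time; "joints": joint angles; "joint_vel": joint speeds; "effort": joint torques, N m; "eef_pos": TCP position; "tcp_rot": TCP orientation; "contact_force": force on the tool from outside, world axes, zero at the start; "ft_torque": the same for the moment, N m; "gripper_width": finger opening in mm; "grip_force": force on a finger pad.
Only numpy, scipy, OpenCV 4.12 (cv2) and the standard library are available. Lean on these libraries where they do the work, as an engineer would, in place of code of your own. Each camera call takes 0.05 s, during which the arm holds its last target. There are 200 camera calls.

## Working session

There is one attempt and no reset: what is moved stays moved. The work goes in short steps, Python scripts to look and compute and a tool call to move; the robot and the scene stay as the last step left them, time stands still between calls to the robot, and variables do not carry over. Pictures are saved under pics/ and viewed, at most 10 in all, crops included, and the job is handed in when it is done.

Besides the shell and the picture viewer there is one more tool, called in YAML: its name, and indented under it one key for each argument. send_rows: Moves the arm, as the interface text tells. Its arguments: {"type":"object","properties":{"motion":{"type":"array","items":{"type":"array","items":{"type":"number"}}},"squeeze":{"type":"number"}},"required":["motion"]}

```bash
mkdir -p pics; ls; python3 - <<'E'
from rig import arm
import cv2,numpy as np,pickle
for n in("scene","top"):
    c=arm.capture(n); pickle.dump(c,open(n+".pkl","wb"))
    cv2.imwrite(f"pics/{n}0.png",c["pixels"][:,:,::-1])
    print(n,c["fx"],c["cx"],c["cy"],np.round(c["world_to_cam"],3).tolist())
print(arm.observe())
E
```

```text
pics
scene 561.5071980588552 314.578577606778 249.75452340421901 [[1.0, 0.014, 0.011, -623.041], [0.017, -0.687, -0.726, 29.569], [-0.003, 0.726, -0.687, 1070.278], [0.0, 0.0, 0.0, 1.0]]
top 618.612051961814 320.5005709453643 233.0332697153291 [[-0.022, -0.999, -0.025, 26.005], [-0.983, 0.027, -0.183, 634.604], [0.184, 0.02, -0.983, 1057.408], [0.0, 0.0, 0.0, 1.0]]
{'t': 0.1, 'joints': array([-1.44847800e+00,  2.07341604e-01,  1.54279534e+00, -1.09102968e-05,
        1.39350947e+00, -1.50517189e-01]), 'joint_vel': array([-0.00066073, -0.00240612, -0.00345774,  0.00126822,  0.00077243,
        0.00112015]), 'effort': array([-4.67108348e-04, -3.71864498e+01, -2.82291895e+01,  7.00969622e-02,
        3.11684632e-02, -4.74526939e-05]), 'eef_pos': array([ 154.82737471, -553.00620644,  204.41052987]), 'tcp_rot': array([[ 9.63010220e-01,  2.69464745e-01, -2.61245843e-04],
       [ 2.69464707e-01, -9.63008111e-01,  2.03710709e-03],
       [ 2.97346677e-04, -2.03215148e-03, -9.99997891e-01]]), 'contact_force': array([-0.62682523, -0.90166477,  0.17198554]), 'ft_torque': array([ 0.02434701,  0.00472243, -0.01194673]), 'grip_force': 0.0, 'gripper_width': 93.90555177356926}
```

View pics/scene0.png

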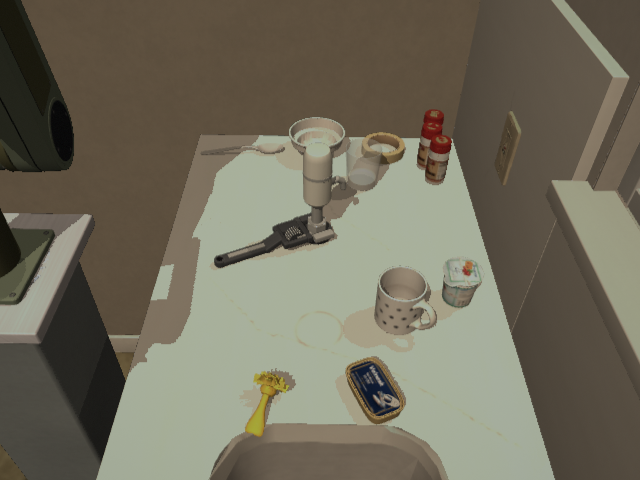

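View pics/top0.png

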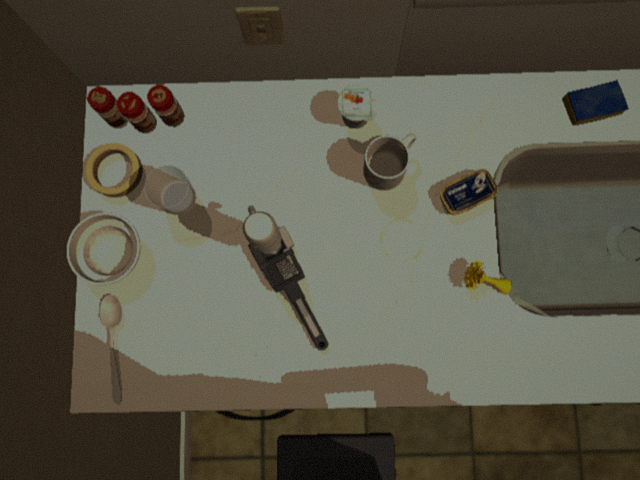

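The scene picture shows the wrench running from its handle end (218,262) to the nut (318,232), with the canister at (317,175). In the top picture, the handle end is at (321,345), the head and worm are near (283,268), and the canister top is at (261,228).

```bash
cat > h.py <<'E'
import numpy as np,cv2
def cloud(c):
    v,u=np.mgrid[:480,:640]; d=c["depth"].astype(float)
    P=np.stack([(u-c["cx"])/c["fx"]*d,(v-c["cy"])/c["fy"]*d,d],-1)
    T=np.linalg.inv(c["world_to_cam"]); return P@T[:3,:3].T+T[:3,3]
def proj(c,p):
    q=c["world_to_cam"]@np.r_[p,1]; return q[:2]/q[2]*[c["fx"],c["fy"]]+[c["cx"],c["cy"]]
E
python3 - <<'E'
import pickle,numpy as np,cv2
from h import *
from scipy.optimize import least_squares
for n,box in(("top",(235,190,335,355)),("scene",(205,135,350,270))):
    c=pickle.load(open(n+".pkl","rb")); P=cloud(c); x0,y0,x1,y1=box
    Q=P[y0:y1,x0:x1].reshape(-1,3); C=c["pixels"][y0:y1,x0:x1].reshape(-1,3).astype(int); ok=c["depth"][y0:y1,x0:x1].ravel()>0
    Q=Q[ok];C=C[ok]
    print(n,"table z",np.median(Q[Q[:,2]<8][:,2]) )
    h=(Q[:,2]>100)&(Q[:,2]<195); k=Q[h]
    if len(k)>50:
        r=least_squares(lambda p:np.hypot(k[:,0]-p[0],k[:,1]-p[1])-27,np.median(k[:,:2],0)+[10,0],loss="soft_l1"); print("canister side",r.x,len(k),r.cost)
    t=Q[(Q[:,2]>200)&(Q[:,2]<215)]; print("top disk",t[:,:2].mean(0) if len(t) else 0,len(t),(t.max(0)+t.min(0))/2 if len(t) else 0)
    hd=Q[(Q[:,2]>9)&(Q[:,2]<20)&(C.sum(1)<330)]
    m=hd[:,:2].mean(0); 
    hd2=Q[(Q[:,2]>8)&(Q[:,2]<45)&(C.sum(1)<330)]
    vx,vy,a,b=cv2.fitLine(hd2[:,:2].astype(np.float32),cv2.DIST_HUBER,0,.01,.01).ravel(); print("line",vx,vy,a,b,np.degrees(np.arctan2(vy,vx)),"zs",np.percentile(hd2[:,2],[5,50,95]))
    s=(hd2[:,:2]-[a,b])@[vx,vy]; l=(hd2[:,:2]-[a,b])@[-vy,vx]
    for lo in np.arange(-120,120,12):
        q=(s>=lo)&(s<lo+12)
        if q.sum()>3: print(lo,q.sum(),np.round([l[q].min(),l[q].max(),np.median(hd2[q,2])],1),np.round([a+vx*(lo+6),b+vy*(lo+6)]))
    print("ext",s.min(),s.max())
E
python3 - <<'E'
import cv2
a=cv2.imread("pics/top0.png")[185:360,225:345]
cv2.imwrite("pics/topz.png",cv2.resize(a,None,fx=3.4,fy=3.4,interpolation=cv2.INTER_CUBIC))
E
```

```text
top table z -1.2562721150375182
canister side [622.40680413 106.01146931] 492 1165.7411505431446
top disk [621.1897747  105.40898989] 619 [621.57711602 105.04863356 204.18561047]
line 0.8956563 0.44474688 528.168 59.502735 26.407146 zs [10.75438344 24.25214725 32.74013373]
-120 16 [-7.9  6.7 13.8] [426.   9.]
-108 82 [-12.1  10.7  13.6] [437.  14.]
-96 87 [-12.2  11.5  12.9] [448.  19.]
-84 75 [-11.6  11.2  13.1] [458.  25.]
-72 71 [-11.8  12.   13.5] [469.  30.]
-60 73 [-11.2  11.8  12.9] [480.  35.]
-48 80 [-11.4  11.6  13.5] [491.  41.]
-36 83 [-11.4  12.3  13. ] [501.  46.]
-24 83 [-10.8  12.2  12.8] [512.  51.]
-12 99 [-12.8  14.6  14.5] [523.  57.]
0 106 [-12.9  15.1  19.1] [534.  62.]
12 146 [-29.6  30.   25.2] [544.  68.]
24 204 [-30.6  33.3  26.8] [555.  73.]
36 211 [-30.9  33.4  27.7] [566.  78.]
48 212 [-31.1  33.2  28.1] [577.  84.]
60 205 [-31.3  35.4  26.2] [587.  89.]
72 211 [-37.4  37.1  26.4] [598.  94.]
84 248 [-40.1  37.1  24.6] [609. 100.]
96 116 [-39.5  37.   26. ] [620. 105.]
108 66 [-39.7  37.5  26.2] [630. 110.]
ext -111.6068689448364 125.52558822180357
scene 
[... 363 characters left out ...]
2 14.1] [456.  11.]
-84 47 [-4.4 19.2 13.6] [466.  17.]
-72 42 [-6.1 19.3 13.8] [476.  23.]
-60 38 [-5.9 18.3 14.3] [487.  29.]
-48 43 [-5.5 18.7 13.3] [497.  35.]
-36 48 [-7.7 18.3 13.3] [508.  41.]
-24 42 [-6.9 17.3 13.6] [518.  47.]
-12 74 [-9.  18.9 15.7] [529.  53.]
0 90 [-10.1  17.   20. ] [539.  59.]
12 131 [-27.7  31.7  25.7] [549.  64.]
24 147 [-30.7 373.4  27.6] [560.  70.]
36 175 [-30.7 369.8  28.4] [570.  76.]
48 154 [-30.1 366.6  28. ] [581.  82.]
60 160 [-33.8 363.3  27.2] [591.  88.]
72 144 [-40.7 355.   27.3] [602.  94.]
84 167 [-43.5 349.1  25.4] [612. 100.]
96 92 [-43.3  34.5  28.8] [622. 106.]
108 55 [-41.7 328.3  26.1] [633. 112.]
ext -112.40506617339052 308.1956749133231
```

View pics/topz.png

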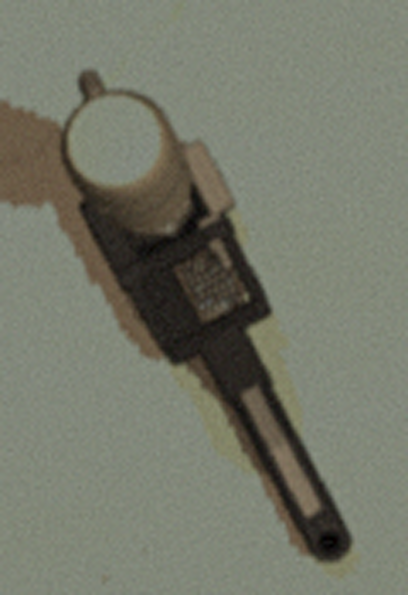

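The crop shows the worm as a knurled patch centred near crop pixel (210,280), which is top pixel (287,267). The sliding jaw is at about (210,175) in the crop.

```bash
python3 - <<'E'
import pickle,numpy as np
from h import *
w=np.radians(26.4); X=np.array([np.cos(w),np.sin(w)]);Y=np.array([-X[1],X[0]]); O=np.array([622.5,105.5])
for n in("top","scene"):
    c=pickle.load(open(n+".pkl","rb")); P=cloud(c)
    a=(P[...,:2]-O)@X; b=(P[...,:2]-O)@Y
    m=(P[...,2]>30.5)&(P[...,2]<42)&(a>-80)&(a<-32)&(abs(b)<32)&(c["depth"]>0)
    print(n,m.sum(),np.percentile(a[m],[2,50,98]),np.percentile(b[m],[2,50,98]),np.percentile(P[...,2][m],[50,90,99]))
    for z in np.arange(-76,-32,4):
        q=m&(a>=z)&(a<z+4); 
        if q.sum()>2: print(z,q.sum(),np.round(np.median(P[...,2][q]),1),np.round([b[q].min(),b[q].max()],1))
    hb=(P[...,2]>20)&(P[...,2]<31)&(abs(b)<34)&(a>-100)&(a<-30); print("head back",np.percentile(a[hb&(abs(b)>18)],[0.5,2,5]), "b",np.percentile(b[hb],[1,99]))
    for x,y,z in((-53,-9.5,37),(-83,-9.5,28)): print(proj(c,np.r_[O+X*x+Y*y,z]))
E
```

```text
top 160 [-76.63678556 -55.06042094 -37.50239758] [-23.83111029  -6.47093693  23.24394405] [33.49510561 36.21494645 39.25779447]
-68 14 32.4 [-27.5  20.6]
-64 26 34.0 [-17.8  19.8]
-60 25 34.4 [-17.8   3.4]
-56 29 34.6 [-29.3  21.3]
-52 23 34.7 [-17.1  23.7]
-48 22 32.9 [-17.2  19.7]
-44 7 32.9 [-17.2  28.6]
-40 5 31.0 [-28.8  25.3]
head back [-84.16203343 -83.6242523  -81.96162812] b [-29.86867443  33.34590278]
[286.9431506  266.20732606]
[294.78196843 281.22986369]
scene 138 [-77.66738753 -54.16622442 -39.53956328] [-28.03738203  -8.941556    21.90981048] [33.78154459 37.42955438 38.93625801]
-76 5 30.8 [-26.8  19.3]
-72 3 30.7 [-23.7  27.2]
-68 4 31.1 [-20.   16.4]
-64 17 32.5 [-29.   14.6]
-60 26 34.3 [-31.2   8.5]
-56 22 35.9 [-20.8  13.2]
-52 19 36.5 [-27.7  -0.7]
-48 13 36.5 [-18.4   4. ]
-44 18 32.9 [-31.   17.4]
-40 5 31.6 [-19.2  26.8]
head back [-81.84438924 -80.77565446 -79.84566606] b [-32.5504039   32.20255691]
[292.83479296 230.43019502]
[278.82193834 238.19682645]
```

send_rows:
  motion:
    - [3.3,-3.0,0,0,0,0,1]
    - [3.3,-3.0,0,0,0,0,1]
    - [3.3,-3.0,0,0,0,0,1]
    - [3.3,-3.0,0,0,0,0,1]
    - [3.3,-3.0,0,0,0,0,1]
    - [3.3,-3.0,0,0,0,0,1]
    - [3.3,-3.0,0,0,0,0,1]
    - [3.3,-3.0,0,0,0,0,1]
    - [3.3,-3.0,0,0,0,0,1]
    - [3.3,-3.0,0,0,0,0,1]
  squeeze: 15

```text
t: 1.35
eef_pos: [392.2, -174.4, 205.1]
tcp_rot: [[0.963, 0.269, -0.0], [0.269, -0.963, 0.0], [-0.0, -0.0, -1.0]]
contact_force: [0.6, -0.3, -0.2]
gripper_width: 0.5
grip_force: 0.0
```

send_rows:
  motion:
    - [3.3,-3.0,0,0,0,0,1]
    - [3.3,-3.0,0,0,0,0,1]
    - [3.3,-3.0,0,0,0,0,1]
    - [3.3,-3.0,0,0,0,0,1]
    - [3.0,-3.0,0,0,0,0,1]
    - [2.0,-2.0,0,0,0,-10.6,1]
    - [0,0,0,0,9,0,1]
    - [0,0,0,0,9,0,1]
    - [0,0,0,0,9,0,1]
    - [0,0,0,0,8,0,1]

```text
t: 2.6
eef_pos: [520.9, 36.9, 205.4]
tcp_rot: [[0.732, 0.442, 0.518], [0.361, -0.897, 0.254], [0.577, 0.001, -0.817]]
contact_force: [-0.5, 1.2, -0.1]
gripper_width: 0.4
grip_force: 0.0
```

```bash
cat >> h.py <<'E'
W=np.radians(26.4); Xw=np.array([np.cos(W),np.sin(W)]);Yw=np.array([-Xw[1],Xw[0]]); O=np.array([622.5,105.5])
def wpos(o): d=np.array(o["eef_pos"]); return np.r_[(d[:2]-O)@Xw,(d[:2]-O)@Yw,d[2]]
def delta(o,t,prev=None):
    "tool-frame cm from prev (default: now) to t, wrench frame mm"
    p=wpos(o) if prev is None else np.array(prev); d=np.array(t)-p
    return np.round(o["tcp_rot"].T@np.r_[Xw*d[0]+Yw*d[1],d[2]]/10,2)
E
python3 - <<'E'
from rig import arm
from h import *
o=arm.observe(); print(wpos(o),o["contact_force"],o["joints"])
print(delta(o,[-47.4,-9,60]), delta(o,[0,0,-5],[0,0,0]),delta(o,[-5,0,0],[0,0,0]))
E
```

```text
[-121.50956894  -16.21864802  205.37088434] [-0.52204419  1.22659809 -0.09602581] [-0.39513994 -0.2488813   2.12323318  0.57787557  0.91861158  0.44183781]
[-2.34 -0.76 16.15] [-0.29 -0.    0.41] [-0.41  0.   -0.29]
```

send_rows:
  motion:
    - [-0.58,-0.19,4.04,0,0,0,1]
    - [-0.58,-0.19,4.04,0,0,0,1]
    - [-0.58,-0.19,4.04,0,0,0,1]
    - [-0.6,-0.19,4.03,0,0,0,1]
    - [-0.4,0,0.57,0,0,0,1]
    - [-0.29,0,0.41,0,0,0,1]
    - [0,0,0,0,0,0,1]

```text
t: 3.48
eef_pos: [584.2, 75.7, 48.8]
tcp_rot: [[0.734, 0.442, 0.516], [0.362, -0.897, 0.253], [0.575, 0.001, -0.818]]
contact_force: [0.2, -0.2, -0.7]
gripper_width: 0.5
grip_force: 0.0
```

```bash
python3 - <<'E'
from rig import arm
from h import *
o=arm.observe(); print(wpos(o),o["contact_force"],o["tcp_rot"])
c=arm.capture("scene"); a=c["pixels"][120:280,200:360,::-1]
cv2.imwrite("pics/a1.png",cv2.resize(a,None,fx=3.5,fy=3.5,interpolation=cv2.INTER_CUBIC))
E
```

```text
[-47.54366504  -9.71672663  48.84369747] [ 0.15509908 -0.17744571 -0.69683822] [[ 0.73403257  0.4415575   0.51596817]
 [ 0.36187836 -0.8972324   0.25301793]
 [ 0.57466533  0.00099432 -0.81838791]]
```

View pics/a1.png

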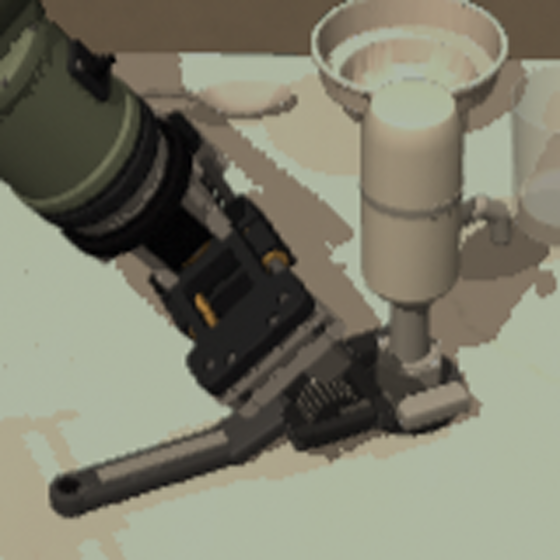

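The crop shows the closed fingertips (340,360) just above the worm (325,395), clear of the canister. I'll probe down now.

send_rows:
  motion:
    - [-0.29,0,0.41,0,0,0,1]
    - [-0.06,0,0.08,0,0,0,1]
    - [0,0,0,0,0,0,1]

```text
t: 3.9
eef_pos: [584.1, 75.9, 42.1]
tcp_rot: [[0.735, 0.442, 0.515], [0.362, -0.897, 0.253], [0.574, 0.0, -0.819]]
contact_force: [-0.3, -0.8, 0.7]
gripper_width: 0.7
grip_force: 0.4
```

send_rows:
  motion:
    - [-0.06,0,0.08,0,0,0,1]
    - [0,0,0,0,0,0,1]

```text
t: 4.15
eef_pos: [584.4, 76.0, 41.4]
tcp_rot: [[0.734, 0.442, 0.516], [0.362, -0.897, 0.253], [0.574, 0.001, -0.819]]
contact_force: [-1.4, -0.8, 4.4]
gripper_width: 0.6
grip_force: 2.6
```

send_rows:
  motion:
    - [-0.06,0,0.08,0,0,0,1]
    - [0,0,0,0,0,0,1]

```text
t: 4.4
eef_pos: [584.7, 76.0, 41.0]
tcp_rot: [[0.734, 0.442, 0.516], [0.362, -0.897, 0.254], [0.575, 0.001, -0.818]]
contact_force: [-5.1, -1.6, 8.5]
gripper_width: 0.8
grip_force: 4.9
```

send_rows:
  motion:
    - [-0.06,0,0.08,0,0,0,1]
    - [0,0,0,0,0,0,1]

```text
t: 4.65
eef_pos: [585.4, 76.2, 40.8]
tcp_rot: [[0.733, 0.442, 0.517], [0.362, -0.897, 0.254], [0.576, 0.001, -0.817]]
contact_force: [-3.8, -1.3, 12.0]
gripper_width: 0.5
grip_force: 6.2
```

send_rows:
  motion:
    - [0.18,0,0.15,0,0,0,1]
    - [0.16,0,0.17,0,0,0,1]
    - [0.14,0,0.21,0,0,0,1]
    - [0.11,0,0.24,0,0,0,1]

```text
t: 5.15
eef_pos: [595.2, 80.2, 38.9]
tcp_rot: [[0.732, 0.441, 0.519], [0.361, -0.897, 0.254], [0.578, 0.002, -0.816]]
contact_force: [0.1, 1.8, 9.0]
gripper_width: 0.5
grip_force: 4.1
```

send_rows:
  motion:
    - [0.46,0,-0.66,0,0,0,1]
    - [-1.96,0,-1.0,0,0,0,1]
    - [-0.41,0,0.58,0,0,0,1]
    - [0.4,0,0.02,0,0,0,1]
    - [0.35,0,0.04,0,0,0,1]
    - [0.3,0,0.1,0,0,0,1]
    - [0.27,0,0.15,0,0,0,1]

```text
t: 6.02
eef_pos: [583.5, 76.4, 39.5]
tcp_rot: [[0.735, 0.443, 0.514], [0.362, -0.897, 0.255], [0.574, -0.001, -0.819]]
contact_force: [-13.5, -2.5, 21.9]
gripper_width: 0.5
grip_force: 12.6
```

send_rows:
  motion:
    - [0.24,0,0.2,0,0,0,1]
    - [0.19,0,0.25,0,0,0,1]
    - [0.16,0,0.32,0,0,0,1]

```text
t: 6.4
eef_pos: [595.6, 81.2, 39.4]
tcp_rot: [[0.731, 0.442, 0.519], [0.36, -0.897, 0.256], [0.579, -0.0, -0.815]]
contact_force: [-1.5, 4.9, 14.3]
gripper_width: 0.4
grip_force: 6.6
```

```bash
cat > see.py <<'E'
import sys
from rig import arm
from h import *
o=arm.observe(); print(np.round(wpos(o),1),o["contact_force"],"t",o["t"])
a=[]
for n,(x0,y0,x1,y1) in(("scene",(215,190,355,275)),("top",(225,185,345,300))):
    p=arm.capture(n)["pixels"][y0:y1,x0:x1,::-1]; a.append(cv2.resize(p,(int(500*(x1-x0)/(y1-y0)) if n=="top" else 660,400),interpolation=cv2.INTER_CUBIC)[:,:390 if n=="top" else 400] if 0 else cv2.resize(p,(400,int(400*(y1-y0)/(x1-x0))),interpolation=cv2.INTER_CUBIC))
h=max(i.shape[0] for i in a); a=[cv2.copyMakeBorder(i,0,h-i.shape[0],0,0,0) for i in a]
cv2.imwrite(f"pics/{sys.argv[1]}.png",np.hstack(a))
E
python3 see.py b1
```

```text
[-34.9  -9.8  39.4] [-1.45999358  4.91081976 14.33855152] t 6.4
```

View pics/b1.png

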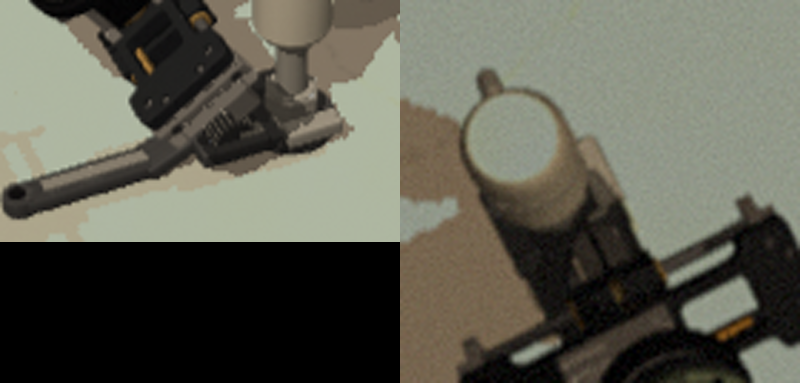

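The left half shows the fingertips past the worm at about (215,130), with the wrench still in place. Next I'll lift off, re-zero the pose and measure how far the jaw has moved.

send_rows:
  motion:
    - [0.46,0,-0.66,0,0,0,1]
    - [-1.64,0,-1.15,0,0,0,1]
    - [0,0,0,0,0,0,1]
    - [0,0,0,0,0,0,1]

```text
t: 7.0
eef_pos: [574.0, 71.2, 43.5]
tcp_rot: [[0.735, 0.441, 0.514], [0.362, -0.897, 0.253], [0.573, -0.0, -0.82]]
contact_force: [0.0, 1.2, -0.6]
gripper_width: 0.5
grip_force: 0.0
```

```bash
cat > jaw.py <<'E'
import pickle
from h import *
def meas(c,label):
    P=cloud(c); a=(P[...,:2]-O)@Xw; b=(P[...,:2]-O)@Yw; z=P[...,2]
    ok=(c["depth"]>0)&(z>16)&(z<34)
    r=[]
    for lo in (-10,-2,6,14):
        q=ok&(a>lo)&(a<lo+8)&(b<-10)&(b>-60); r.append(np.round(np.percentile(b[q],[3,15,50]),1).tolist() if q.sum()>4 else None)
    m=(c["depth"]>0)&(z>9)&(z<18)&(a<-120)&(a>-230)&(abs(b)<45)&(c["pixels"].sum(-1)<330)
    l=cv2.fitLine(np.stack([a[m],b[m]],1).astype(np.float32),cv2.DIST_HUBER,0,.01,.01).ravel()
    print(label,r,"handle off deg",round(float(np.degrees(np.arctan(l[1]/l[0]))),1),"b(-180)",round(float(l[3]+(-180-l[2])*l[1]/l[0]),1),"amin",round(float(np.percentile(a[m],.5)),1))
if __name__=="__main__":
    for n in("top","scene"): meas(pickle.load(open(n+".pkl","rb")),n+"0")
    from rig import arm
    for n in("top","scene"): meas(arm.capture(n),n)
    o=arm.observe(); print(np.round(wpos(o),1),o["contact_force"],"t",o["t"])
E
python3 jaw.py
```

```text
top0 [[-38.4, -36.0, -30.2], [-37.9, -36.9, -31.6], [-38.8, -37.0, -32.9], [-38.5, -36.8, -32.7]] handle off deg 1.6 b(-180) 0.2 amin -215.7
scene0 [[-41.3, -39.3, -28.4], [-41.5, -39.6, -32.7], [-40.5, -39.2, -31.1], [-39.9, -39.5, -36.7]] handle off deg -1.8 b(-180) -6.2 amin -213.8Traceback (most recent call last):
  File "jaw.py", line 15, in <module>
    for n in("top","scene"): meas(arm.capture(n),n)
                             ~~~~^^^^^^^^^^^^^^^^^^
  File "jaw.py", line 10, in meas
    l=cv2.fitLine(np.stack([a[m],b[m]],1).astype(np.float32),cv2.DIST_HUBER,0,.01,.01).ravel()
      ~~~~~~~~~~~^^^^^^^^^^^^^^^^^^^^^^^^^^^^^^^^^^^^^^^^^^^^^^^^^^^^^^^^^^^^^^^^^^^^^
cv2.error: OpenCV(4.12.0) /io/opencv/modules/imgproc/src/linefit.cpp:50: error: (-215:Assertion failed) count > 0 in function 'fitLine2D_wods'
```

```bash
sed -i 's/^    l=cv2/    if m.sum()<30: print(label,r); return\n    l=cv2/' jaw.py; python3 jaw.py|tail -3
```

```text
top [[-35.9, -33.9, -28.6], [-36.1, -34.5, -29.9], [-36.3, -35.3, -31.8], [-36.0, -34.9, -31.4]]
scene [[-38.2, -37.1, -28.7], [-37.9, -36.8, -30.3], [-39.3, -37.3, -31.3], [-39.2, -38.2, -34.0]] handle off deg -4.0 b(-180) -4.9 amin -210.4
[-58.3  -9.2  43.8] [ 0.7259191  -0.45934638 -0.09936627] t 7.15
```

send_rows:
  motion:
    - [-0.4,0,0.57,0,0,0,1]
    - [0.33,0,0.01,0,0,0,1]
    - [0.33,0,0.06,0,0,0,1]
    - [0.29,0,0.11,0,0,0,1]

```text
t: 7.65
eef_pos: [582.4, 75.2, 41.2]
tcp_rot: [[0.734, 0.442, 0.515], [0.362, -0.897, 0.253], [0.574, 0.0, -0.819]]
contact_force: [-0.2, -0.7, 0.4]
gripper_width: 0.3
grip_force: 0.0
```

send_rows:
  motion:
    - [0.25,0,0.16,0,0,0,1]
    - [0.22,0,0.21,0,0,0,1]

```text
t: 7.9
eef_pos: [587.8, 77.8, 41.2]
tcp_rot: [[0.734, 0.442, 0.515], [0.362, -0.897, 0.253], [0.574, 0.001, -0.819]]
contact_force: [-5.2, -1.3, 8.4]
gripper_width: 0.5
grip_force: 4.1
```

send_rows:
  motion:
    - [0.19,0,0.25,0,0,0,1]
    - [0.13,0,0.25,0,0,0,1]

```text
t: 8.15
eef_pos: [594.2, 80.5, 40.4]
tcp_rot: [[0.733, 0.442, 0.518], [0.361, -0.897, 0.254], [0.577, 0.001, -0.817]]
contact_force: [-2.2, 1.4, 9.2]
gripper_width: 0.1
grip_force: 4.1
```

send_rows:
  motion:
    - [0.46,0,-0.66,0,0,0,1]
    - [-1.64,0,-1.15,0,0,0,1]
    - [0,0,0,0,0,0,1]

```text
t: 8.52
eef_pos: [573.1, 71.3, 46.0]
tcp_rot: [[0.736, 0.441, 0.514], [0.361, -0.897, 0.253], [0.573, -0.001, -0.82]]
contact_force: [0.5, 1.2, -0.0]
gripper_width: 0.4
grip_force: 0.0
```

```bash
python3 jaw.py|tail -3
```

```text
top [[-35.1, -33.2, -27.8], [-35.3, -33.7, -29.6], [-35.5, -34.1, -31.4], [-35.2, -34.2, -31.4]]
scene [[-37.7, -36.0, -28.1], [-38.0, -36.2, -29.1], [-37.0, -35.5, -30.3], [-37.2, -36.7, -34.2]] handle off deg -3.7 b(-180) -4.8 amin -210.3
[-58.3  -9.3  46.5] [-0.85349421  0.15415905  0.56988286] t 8.625
```

send_rows:
  motion:
    - [-0.21,0,0.53,0,0,0,1]
    - [-0.35,0,0.5,0,0,0,1]
    - [0.36,0,0.01,0,0,0,1]
    - [0.35,0,0.02,0,0,0,1]

```text
t: 9.12
eef_pos: [580.1, 74.0, 38.0]
tcp_rot: [[0.735, 0.442, 0.514], [0.363, -0.897, 0.253], [0.572, 0.001, -0.82]]
contact_force: [-11.1, -6.7, 12.2]
gripper_width: 0.4
grip_force: 8.6
```

send_rows:
  motion:
    - [0.31,0,0.08,0,0,0,1]
    - [0.27,0,0.13,0,0,0,1]

```text
t: 9.38
eef_pos: [586.8, 77.2, 40.9]
tcp_rot: [[0.734, 0.442, 0.516], [0.362, -0.897, 0.254], [0.575, 0.0, -0.818]]
contact_force: [-5.3, -1.4, 9.7]
gripper_width: 0.6
grip_force: 5.3
```

send_rows:
  motion:
    - [0.24,0,0.18,0,0,0,1]
    - [0.21,0,0.23,0,0,0,1]

```text
t: 9.62
eef_pos: [592.9, 79.9, 40.6]
tcp_rot: [[0.733, 0.442, 0.517], [0.362, -0.897, 0.254], [0.576, 0.001, -0.818]]
contact_force: [-5.6, -2.3, 11.2]
gripper_width: 0.1
grip_force: 4.8
```

send_rows:
  motion:
    - [0.17,0,0.28,0,0,0,1]
    - [0.08,0,0.23,0,0,0,1]

```text
t: 9.88
eef_pos: [598.8, 81.8, 38.6]
tcp_rot: [[0.732, 0.441, 0.519], [0.361, -0.898, 0.253], [0.577, 0.002, -0.817]]
contact_force: [0.9, 0.3, 7.3]
gripper_width: 0.4
grip_force: 2.8
```

send_rows:
  motion:
    - [0.46,0,-0.66,0,0,0,1]
    - [-1.8,0,-1.27,0,0,0,1]
    - [0,0,0,0,0,0,1]

```text
t: 10.25
eef_pos: [574.6, 72.5, 43.7]
tcp_rot: [[0.736, 0.441, 0.513], [0.361, -0.897, 0.254], [0.572, -0.002, -0.82]]
contact_force: [0.2, 0.0, 0.3]
gripper_width: 0.4
grip_force: 0.0
```

```bash
python3 jaw.py|tail -3
```

```text
top [[-31.9, -30.4, -25.3], [-32.4, -31.1, -27.9], [-32.9, -32.2, -30.1], [-33.1, -32.4, -29.9]]
scene [[-35.2, -33.6, -28.3], [-34.8, -33.8, -30.2], [-35.3, -33.9, -27.9], [-35.6, -34.2, -32.0]] handle off deg -3.1 b(-180) -5.3 amin -209.1
[-56.2  -9.1  44.5] [-0.50410115 -0.14143144 -0.3436092 ] t 10.35
```

send_rows:
  motion:
    - [-0.23,0,0.33,0,0,0,1]
    - [-0.3,0,0.43,0,0,0,1]
    - [0.36,0,0.01,0,0,0,1]
    - [0.35,0,0.02,0,0,0,1]
    - [0.31,0,0.08,0,0,0,1]
    - [0.27,0,0.13,0,0,0,1]
    - [0.24,0,0.18,0,0,0,1]

```text
t: 11.22
eef_pos: [588.7, 78.1, 40.7]
tcp_rot: [[0.735, 0.442, 0.514], [0.363, -0.897, 0.252], [0.573, 0.001, -0.82]]
contact_force: [-8.6, -5.0, 11.4]
gripper_width: 0.6
grip_force: 6.2
```

send_rows:
  motion:
    - [0.21,0,0.23,0,0,0,1]
    - [0.17,0,0.28,0,0,0,1]
    - [0.08,0,0.23,0,0,0,1]

```text
t: 11.6
eef_pos: [598.9, 82.2, 38.7]
tcp_rot: [[0.733, 0.441, 0.517], [0.361, -0.897, 0.253], [0.576, 0.002, -0.817]]
contact_force: [0.7, -0.6, 4.1]
gripper_width: 0.8
grip_force: 1.9
```

send_rows:
  motion:
    - [0.46,0,-0.66,0,0,0,1]
    - [-1.8,0,-1.27,0,0,0,1]
    - [0,0,0,0,0,0,1]

```text
t: 11.98
eef_pos: [575.6, 72.8, 44.8]
tcp_rot: [[0.736, 0.441, 0.513], [0.361, -0.897, 0.254], [0.572, -0.001, -0.82]]
contact_force: [0.2, -0.4, 0.5]
gripper_width: 0.4
grip_force: 0.0
```

```bash
python3 jaw.py|tail -3
```

```text
top [[-32.0, -30.5, -26.1], [-32.8, -31.7, -27.9], [-33.0, -32.2, -30.1], [-33.1, -32.5, -29.9]]
scene [[-35.3, -33.9, -26.7], [-36.3, -33.9, -29.1], [-35.5, -34.7, -29.6], [-34.7, -34.0, -30.3]] handle off deg -3.2 b(-180) -5.3 amin -209.7
[-55.2  -9.1  45.5] [ 0.80526765 -0.93568846 -0.05246784] t 12.075
```

```bash
cat > gap.py <<'E'
import pickle
from h import *
def g(c,l):
    P=cloud(c); a=(P[...,:2]-O)@Xw; b=(P[...,:2]-O)@Yw; z=P[...,2]; ok=(c["depth"]>0)&(z>16)&(z<34)
    print(l,[[round(float(np.percentile(b[q],p)),1) for q,p in((ok&(a>lo)&(a<lo+10)&(b<-10)&(b>-60),5),(ok&(a>lo)&(a<lo+10)&(b>10)&(b<60),95))] if (ok&(a>lo)&(a<lo+10)&(b>10)&(b<60)).sum()>4 else None for lo in(-70,-55,-40,-25,-10,0,10)],
     "amax",np.round([np.percentile(a[ok&(s*b>22)&(s*b<45)&(a>-40)&(a<50)],99) if (ok&(s*b>22)&(s*b<45)&(a>-40)&(a<50)).sum()>5 else 0 for s in(1,-1)],1))
from rig import arm
for n in("top","scene"):
    g(pickle.load(open(n+".pkl","rb")),n+"0"); g(arm.capture(n),n)
E
python3 gap.py; python3 see.py b2
```

```text
top0 [[-29.2, 33.2], [-29.5, 33.0], [-29.9, 35.5], [-38.0, 36.9], [-37.8, 36.9], [-38.0, 37.4], [-38.5, 38.3]] amax [17. 19.]
top [[-31.6, 31.5], [-31.5, 31.3], [-32.1, 32.1], [-32.4, 33.8], [-32.6, 34.4], [-32.7, 35.1], [-33.1, 35.1]] amax [18.2 20.8]
scene0 [[-32.4, 31.5], [-32.4, 32.2], [-32.6, 32.0], [-40.0, 34.4], [-41.1, 34.4], [-40.7, 35.3], None] amax [ 3.6 21.1]
scene [[-33.1, 14.9], None, [-33.8, 29.9], [-35.6, 33.4], [-35.0, 33.4], None, None] amax [ 2.3 23.6]
[-54.8  -9.3  45.7] [ 0.08486431 -0.00254063  0.15688424] t 12.175
```

View pics/b2.png

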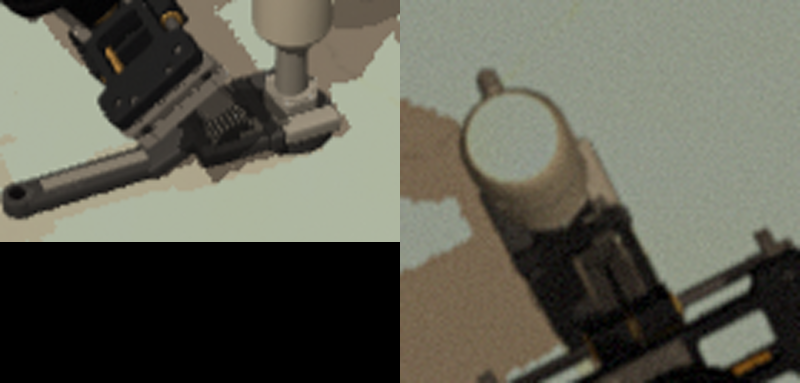

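The left half shows the worm at about (225,122) and the light jaw bar close against the nut. The depth data agree: the jaw has closed about 8 mm and the wrench is centred. In the last stroke the worm stalled, with high drag and no jaw motion. One slightly firmer stroke should confirm the fit.

send_rows:
  motion:
    - [-0.28,0,0.4,0,0,0,1]
    - [-0.28,0,0.4,0,0,0,1]
    - [0.36,0,0.01,0,0,0,1]
    - [0.35,0,0.02,0,0,0,1]
    - [0.31,0,0.08,0,0,0,1]

```text
t: 12.9
eef_pos: [582.5, 75.5, 39.2]
tcp_rot: [[0.736, 0.442, 0.512], [0.364, -0.897, 0.251], [0.57, 0.001, -0.821]]
contact_force: [-20.3, -11.4, 18.5]
gripper_width: 0.2
grip_force: 13.5
```

send_rows:
  motion:
    - [0.27,0,0.15,0,0,0,1]
    - [0.24,0,0.2,0,0,0,1]

```text
t: 13.15
eef_pos: [589.9, 78.6, 40.8]
tcp_rot: [[0.735, 0.441, 0.515], [0.362, -0.897, 0.253], [0.573, 0.001, -0.819]]
contact_force: [-2.8, -2.6, 6.8]
gripper_width: 0.4
grip_force: 3.3
```

send_rows:
  motion:
    - [0.21,0,0.25,0,0,0,1]
    - [0.17,0,0.28,0,0,0,1]

```text
t: 13.4
eef_pos: [597.6, 81.7, 39.6]
tcp_rot: [[0.734, 0.441, 0.517], [0.361, -0.897, 0.253], [0.575, 0.001, -0.818]]
contact_force: [-0.1, 0.8, 4.3]
gripper_width: 0.4
grip_force: 1.6
```

send_rows:
  motion:
    - [0.46,0,-0.66,0,0,0,1]
    - [-1.0,0,-3.5,0,0,0,1]
    - [-1.0,0,-6,0,0,0,1]
    - [0,0,0,0,0,0,1]
    - [0,0,0,0,0,0,1]

```text
t: 14.02
eef_pos: [532.5, 50.8, 112.9]
tcp_rot: [[0.735, 0.442, 0.515], [0.362, -0.897, 0.253], [0.574, 0.0, -0.819]]
contact_force: [-0.1, 0.5, 0.1]
gripper_width: 0.6
grip_force: 0.0
```

```bash
python3 jaw.py|tail -3; python3 gap.py
```

```text
top [[-32.0, -30.5, -25.6], [-32.8, -31.8, -28.6], [-33.0, -32.3, -29.7], [-33.1, -32.3, -30.2]]
scene [[-35.5, -33.8, -28.8], [-35.5, -34.6, -28.9], [-35.3, -34.3, -28.5], [-34.3, -34.0, -30.6]] handle off deg -3.9 b(-180) -5.0 amin -209.8
[-105.1   -8.2  111.4] [ 0.51135927 -0.5998118  -0.43507629] t 14.125
top0 [[-29.2, 33.2], [-29.5, 33.0], [-29.9, 35.5], [-38.0, 36.9], [-37.8, 36.9], [-38.0, 37.4], [-38.5, 38.3]] amax [17. 19.]
top [[-31.1, 31.4], [-31.3, 31.3], [-32.1, 32.0], [-32.5, 33.5], [-32.0, 34.6], [-32.8, 35.2], [-33.1, 35.1]] amax [18.3 21. ]
scene0 [[-32.4, 31.5], [-32.4, 32.2], [-32.6, 32.0], [-40.0, 34.4], [-41.1, 34.4], [-40.7, 35.3], None] amax [ 3.6 21.1]
scene [[-33.3, 28.6], [-33.6, 31.0], [-33.0, 29.7], [-35.3, 33.3], [-34.8, 32.2], [-35.2, 34.4], None] amax [ 2.3 23.8]
```

The worm stalled even at about 23 N of drag and the jaw no longer moves, so the jaws fit. I'll straighten the tool and go beside the handle.

send_rows:
  motion:
    - [0,0,0,0,-9,0,1]
    - [0,0,0,0,-9,0,1]
    - [0,0,0,0,-9,0,1]
    - [0,0,0,0,-8,0,1]
    - [-3.5,1.7,0,0,0,0,1]
    - [-3.5,1.7,0,0,0,0,1]
    - [0,0,0,0,0,0,1]

```text
t: 15.1
eef_pos: [483.0, -10.1, 109.1]
tcp_rot: [[0.897, 0.443, 0.01], [0.443, -0.897, 0.012], [0.014, -0.006, -1.0]]
contact_force: [0.6, -0.3, 1.1]
gripper_width: 0.4
grip_force: 0.0
```

```bash
python3 - <<'E'
from rig import arm
from h import *
o=arm.observe(); print(wpos(o),o["tcp_rot"].round(3),o["joints"].round(2)); print(delta(o,[-175,-42,6]))
c=arm.capture("top"); 
cv2.imwrite("pics/c1.png",c["pixels"][:,:,::-1])
c=arm.capture("scene"); P=cloud(c); a=(P[...,:2]-O)@Xw; b=(P[...,:2]-O)@Yw; z=P[...,2]
m=(c["depth"]>0)&(z>9)&(z<18)&(abs(b)<40)&(c["pixels"].sum(-1)<330)
for lo in(-205,-190,-175,-160,-145): q=m&(a>lo)&(a<lo+15); print(lo,q.sum(),np.percentile(b[q],[3,97]) if q.sum()>5 else 0)
E
```

```text
[-176.34286822  -41.49665354  109.06846666] [[ 0.897  0.443  0.01 ]
 [ 0.443 -0.897  0.012]
 [ 0.014 -0.006 -1.   ]] [-0.21  0.11  1.87  0.01  1.16  0.9 ]
[-1.000e-02  1.200e-01  1.031e+01]
-205 75 [-12.6983366  11.1198631]
-190 62 [-11.76120375   9.91939564]
-175 48 [-12.62825319   9.90738672]
-160 46 [-13.11817796   9.03920552]
-145 53 [-13.01073561   9.82823535]
```

send_rows:
  motion:
    - [0,0,4,0,0,0,1]
    - [0,0,4,0,0,0,1]
    - [0,0,1.6,0,0,0,1]
    - [0,0,0.6,0,0,0,1]
    - [0,0,0,0,0,0,1]
    - [0,-0.7,0,0,0,0,1]
    - [0,-0.7,0,0,0,0,1]
    - [0,0,0,0,0,0,1]

```text
t: 16.2
eef_pos: [479.9, 4.5, 9.8]
tcp_rot: [[0.895, 0.445, 0.015], [0.445, -0.895, 0.011], [0.018, -0.003, -1.0]]
contact_force: [0.3, 0.4, -0.2]
gripper_width: 0.5
grip_force: 0.0
```

send_rows:
  motion:
    - [-0.1,-0.6,0,0,0,2,1]
    - [-0.13,-1.23,0,0,0,4,1]
    - [-0.13,-1.23,0,0,0,4,1]
    - [-0.13,-1.23,0,0,0,4,1]
    - [-0.13,-1.23,0,0,0,4,1]

```text
t: 16.82
eef_pos: [456.4, 52.6, 10.1]
tcp_rot: [[0.989, 0.145, 0.015], [0.145, -0.989, 0.008], [0.016, -0.005, -1.0]]
contact_force: [-0.5, -4.0, 1.0]
gripper_width: 0.6
grip_force: 2.2
```

```bash
cat > st.py <<'E'
from rig import arm
from h import *
o=arm.observe(); w=wpos(o); print(w,"F wrench",np.round(o["tcp_rot"].T@o["contact_force"],1),"polar deg",np.degrees(np.arctan2(w[1],-w[0])),"r",np.hypot(w[0],w[1]),"toolyaw",np.degrees(np.arctan2(o["tcp_rot"][1,0],o["tcp_rot"][0,0]))-26.4)
c=arm.capture("scene"); P=cloud(c); d=P[...,:2]-O; a=d@Xw; b=d@Yw; z=P[...,2]; r=np.hypot(a,b); th=np.degrees(np.arctan2(b,-a))
m=(c["depth"]>0)&(z>9)&(z<18)&(r>120)&(r<215)&(th>-15)&(th<70)&(c["pixels"].sum(-1)<330)
print("handle deg",m.sum(),np.percentile(th[m],[5,50,95]))
E
python3 st.py
```

```text
[-172.30849083   26.47398098   10.10230963] F wrench [-1.1  3.9 -1.1] polar deg 8.734787133182278 r 174.33039803784672 toolyaw -18.08134087283923
handle deg 284 [ 9.49084193 12.72133987 17.05021792]
```

send_rows:
  motion:
    - [-0.13,-1.23,0.2,0,0,4,1]
    - [-0.13,-1.23,0.2,0,0,4,1]
    - [-0.13,-1.23,0,0,0,4,1]
    - [-0.13,-1.23,0,0,0,4,1]
    - [-0.13,-1.23,0,0,0,4,1]
    - [-0.13,-1.23,0,0,0,4,1]

```text
t: 17.62
eef_pos: [448.6, 122.9, 8.7]
tcp_rot: [[0.964, -0.267, 0.009], [-0.267, -0.964, 0.001], [0.008, -0.004, -1.0]]
contact_force: [-12.8, -17.5, 27.2]
gripper_width: 0.8
grip_force: 16.6
```

```bash
python3 st.py
```

```text
[-148.00415532   92.85271051    8.6562692 ] F wrench [ -7.5  20.2 -27.3] polar deg 32.10274432783348 r 174.71936310088282 toolyaw -41.8669605835507
handle deg 228 [32.44981104 36.5013708  41.81721869]
```

send_rows:
  motion:
    - [0,0,-0.3,0,0,0,1]
    - [0,0,0,0,0,0,1]

```text
t: 17.92
eef_pos: [450.2, 126.7, 9.6]
tcp_rot: [[0.963, -0.268, 0.014], [-0.268, -0.963, 0.01], [0.011, -0.013, -1.0]]
contact_force: [-2.5, -3.9, 5.0]
gripper_width: 0.5
grip_force: 3.3
```

```bash
python3 st.py; python3 - <<'E'
from rig import arm
import cv2,numpy as np
a=arm.capture("scene")["pixels"][150:300,190:370,::-1]
b=arm.capture("wrist")["pixels"][:,:,::-1]
cv2.imwrite("pics/d1.png",np.hstack([cv2.resize(a,(400,333)),cv2.resize(b,(400,300))[:333].copy() if 0 else cv2.copyMakeBorder(cv2.resize(b,(400,300)),0,33,0,0,0)]))
E
```

```text
[-144.89009922   95.53895874    9.63134461] F wrench [-1.3  4.4 -5.1] polar deg 33.40042472191616 r 173.55354645909503 toolyaw -41.96243758351353
handle deg 229 [34.30229945 37.55875206 43.10140549]
```

View pics/d1.png

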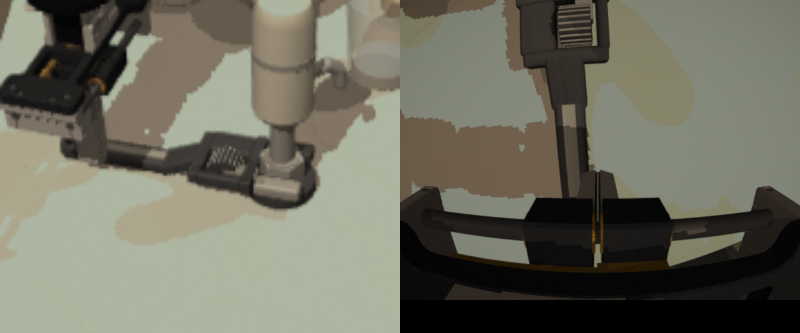

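The scene crop shows the fingertips at (95,155) against the handle edge, apparently riding on its rounded edge. The wrench still fits the nut. I'll back off, go lower and push again.

send_rows:
  motion:
    - [0,1.0,-0.2,0,0,0,1]
    - [0,1.2,0,0,0,0,1]
    - [0,0,0.4,0,0,0,1]
    - [0,0,0,0,0,0,1]

```text
t: 18.58
eef_pos: [444.1, 106.0, 6.4]
tcp_rot: [[0.963, -0.27, 0.014], [-0.27, -0.963, 0.011], [0.01, -0.014, -1.0]]
contact_force: [0.1, -0.2, 0.6]
gripper_width: 0.5
grip_force: 0.0
```

```bash
python3 st.py
```

```text
[-159.56745875   79.73777772    6.41626882] F wrench [ 0.1  0.1 -0.6] polar deg 26.551849792587305 r 178.3812969086778 toolyaw -42.0573602252453
handle deg 231 [27.05559066 37.66952672 43.27675337]
```

send_rows:
  motion:
    - [0,-0.5,0.1,0,0,0,1]
    - [0.05,-0.5,0,0,0,0,1]
    - [0.05,-0.5,0,0,0,0,1]
    - [0,-0.6,0,0,0,2,1]
    - [0,-0.6,0,0,0,2,1]

```text
t: 19.25
eef_pos: [451.3, 131.0, 5.9]
tcp_rot: [[0.942, -0.335, 0.01], [-0.335, -0.942, 0.008], [0.007, -0.011, -1.0]]
contact_force: [-3.3, -4.4, 3.9]
gripper_width: 0.5
grip_force: 3.2
```

```bash
python3 st.py
```

```text
[-141.98349577   98.98691931    5.93604284] F wrench [-1.6  5.2 -4. ] polar deg 34.883129470948 r 173.08299531136922 toolyaw -45.98348044689968
handle deg 211 [33.77657775 39.82644634 46.12730758]
```

send_rows:
  motion:
    - [-0.05,-0.75,0,0,0,2.5,1]
    - [-0.05,-0.75,0,0,0,2.5,1]
    - [-0.05,-0.75,0,0,0,2.5,1]

```text
t: 19.68
eef_pos: [455.7, 152.2, 5.6]
tcp_rot: [[0.89, -0.455, 0.005], [-0.455, -0.89, 0.008], [0.001, -0.009, -1.0]]
contact_force: [-8.3, -5.3, 8.0]
gripper_width: 0.6
grip_force: 5.1
```

send_rows:
  motion:
    - [-0.05,-0.5,0,0,0,1.6,1]
    - [-0.05,-0.3,0,0,0,1,1]
    - [0,0,0,0,0,0,1]

```text
t: 20.05
eef_pos: [458.4, 160.3, 5.7]
tcp_rot: [[0.869, -0.494, 0.005], [-0.494, -0.869, 0.009], [-0.0, -0.01, -1.0]]
contact_force: [-8.6, -3.0, 5.9]
gripper_width: 0.3
grip_force: 4.0
```

```bash
python3 st.py
```

```text
[-122.66583716  122.06286747    5.65185404] F wrench [-6.   6.8 -5.9] polar deg 44.85883328133127 r 173.04985183620812 toolyaw -56.01559046468695
handle deg 180 [43.79119342 49.43116515 56.25938859]
```

send_rows:
  motion:
    - [-0.05,-0.4,0,0,0,0,1]
    - [0,0,0,0,0,0,1]

```text
t: 20.35
eef_pos: [460.3, 164.1, 5.8]
tcp_rot: [[0.869, -0.494, 0.006], [-0.494, -0.869, 0.009], [0.001, -0.011, -1.0]]
contact_force: [-7.4, -2.0, 4.8]
gripper_width: 0.7
grip_force: 3.3
```

send_rows:
  motion:
    - [-0.05,-0.4,0,0,0,0,1]
    - [0,0,0,0,0,0,1]

```text
t: 20.6
eef_pos: [462.0, 167.7, 5.8]
tcp_rot: [[0.869, -0.494, 0.006], [-0.494, -0.869, 0.009], [0.001, -0.011, -1.0]]
contact_force: [-6.3, -2.9, 3.0]
gripper_width: 0.2
grip_force: 3.3
```

send_rows:
  motion:
    - [-0.02,-0.3,0,0,0,0,1]
    - [0,0,0,0,0,0,1]

```text
t: 20.85
eef_pos: [462.6, 169.4, 5.7]
tcp_rot: [[0.87, -0.494, 0.004], [-0.494, -0.87, 0.007], [0.0, -0.008, -1.0]]
contact_force: [-7.1, -5.9, 6.2]
gripper_width: 0.3
grip_force: 5.1
```

```bash
python3 st.py
```

```text
[-114.83495926  128.34644961    5.68659233] F wrench [-3.2  8.5 -6.3] polar deg 48.18016179523535 r 172.22043721872117 toolyaw -55.991175865284205
handle deg 168 [47.89753493 53.48132423 59.35699055]
```

send_rows:
  motion:
    - [-0.02,-0.3,0,0,0,0,1]
    - [0,0,0,0,0,0,1]

```text
t: 21.15
eef_pos: [463.7, 171.6, 5.7]
tcp_rot: [[0.87, -0.494, 0.004], [-0.494, -0.87, 0.006], [0.0, -0.007, -1.0]]
contact_force: [-8.2, -6.9, 6.0]
gripper_width: 0.4
grip_force: 5.7
```

send_rows:
  motion:
    - [-0.02,-0.3,0,0,0,0,1]
    - [0,0,0,0,0,0,1]

```text
t: 21.4
eef_pos: [465.0, 174.3, 5.7]
tcp_rot: [[0.87, -0.494, 0.004], [-0.494, -0.87, 0.006], [0.001, -0.007, -1.0]]
contact_force: [-7.0, -7.6, 5.4]
gripper_width: 0.3
grip_force: 5.5
```

```bash
python3 st.py
```

```text
[-110.43878311  131.64044847    5.68444068] F wrench [-2.4 10.  -5.4] polar deg 50.00527942975679 r 171.83111618250837 toolyaw -55.994753377470985
handle deg 164 [50.14777804 54.89467763 61.24712005]
```

send_rows:
  motion:
    - [0,1.0,0,0,0,0,1]
    - [0,2.0,-0.5,0,0,0,1]
    - [0,3,-5,0,0,0,1]
    - [0,3,-6,0,0,0,1]
    - [0,4,0,0,0,0,1]
    - [0,4,0,0,0,0,1]
    - [0,0,0,0,0,0,1]

```text
t: 22.32
eef_pos: [384.1, 27.5, 115.4]
tcp_rot: [[0.866, -0.499, 0.016], [-0.499, -0.866, 0.01], [0.009, -0.017, -1.0]]
contact_force: [-0.5, 0.5, 0.3]
gripper_width: 0.4
grip_force: 0.0
```

```bash
python3 st.py; python3 - <<'E'
from rig import arm
from h import *
import pickle
c=arm.capture("top"); pickle.dump(c,open("top1.pkl","wb")); s=arm.capture("scene"); pickle.dump(s,open("scene1.pkl","wb"))
O_=O
for l,c in(("top0",pickle.load(open("top.pkl","rb"))),("top1",c),("sc0",pickle.load(open("scene.pkl","rb"))),("sc1",s)):
    P=cloud(c); d=P[...,:2]-O; z=P[...,2]; r=np.hypot(d[...,0],d[...,1]); ang=np.degrees(np.arctan2(-d[...,1],-d[...,0]))
    m=(c["depth"]>0)&(z>9)&(z<18)&(r>115)&(r<220)&(ang>-60)&(ang<50)&(c["pixels"].sum(-1)<330)
    l2=cv2.fitLine(d[m].astype(np.float32),cv2.DIST_HUBER,0,.01,.01).ravel()
    print(l,m.sum(),"line deg",np.degrees(np.arctan(l2[1]/l2[0])),"perp off",l2[2]*-l2[1]+l2[3]*l2[0],"med polar",np.median(ang[m]))
a=cv2.resize(pickle.load(open("top1.pkl","rb"))["pixels"][180:340,200:360,::-1],(400,400),interpolation=cv2.INTER_CUBIC)
b=cv2.resize(s["pixels"][180:260,260:360,::-1],(400,320),interpolation=cv2.INTER_CUBIC)
cv2.imwrite("pics/e1.png",np.hstack([a,cv2.copyMakeBorder(b,0,80,0,0,0)]))
E
```

```text
[-248.24040698   36.14364117  115.42293152] F wrench [-0.7 -0.2 -0.3] polar deg 8.284017288384085 r 250.85785308137832 toolyaw -56.35967852285995
handle deg 283 [52.13705394 55.01215948 60.16010381]
top0 637 line deg 27.857244 perp off 4.7256165 med polar 26.204299136335816
top1 574 line deg -33.202095 perp off -11.599274 med polar -29.260486870083362
sc0 381 line deg 24.57308 perp off -11.875484 med polar 28.692616687556118
sc1 290 line deg -35.354836 perp off -19.25856 med polar -28.705752125196224
```

View pics/e1.png

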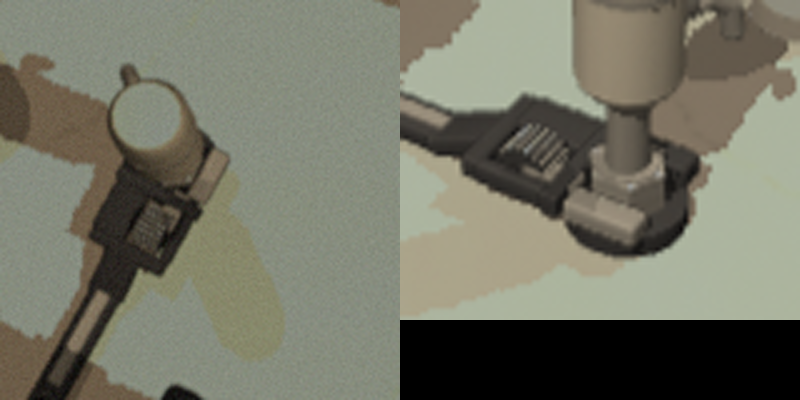

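The left half shows the handle swung to the lower left with the head still round the nut. The right half shows the jaw bar at (605,215) in front of the nut at (630,180). I'll fit the pose numerically.

```bash
cat > icp.py <<'E'
import pickle,sys
from h import *
from scipy.spatial import cKDTree
from scipy.optimize import least_squares
def pts(c):
    P=cloud(c); z=P[...,2]; d=P[...,:2]-O; r=np.hypot(d[...,0],d[...,1])
    m=(c["depth"]>0)&(z>9)&(z<32)&(r<225)&(d[...,0]<25)&(c["pixels"].sum(-1)<330); q=np.c_[d[m],z[m]]
    t=cKDTree(q); n=np.array([len(i) for i in t.query_ball_point(q,8)]); return q[n>6]
def box(p):  # pose -> signed-distance residual of points to wrench outline model (handle+head, without jaw)
    pass
def resid(v,q):
    x0,y0,w=v; c,s=np.cos(w),np.sin(w); X=(q[:,0]-x0)*c+(q[:,1]-y0)*s; Y=-(q[:,0]-x0)*s+(q[:,1]-y0)*c
    return X,Y
def fit(q,w0):
    # symmetric: edges of handle at +-12, tip at -216, head edges +-32, back -83
    def f(v):
        X,Y=resid(v,q); r=[]
        for lo in range(-205,-108,8):
            k=(X>lo)&(X<lo+8)&(abs(Y)<25)
            r.append((np.percentile(Y[k],4)+np.percentile(Y[k],96))/2 if k.sum()>8 else 0)
        for lo in range(-80,-32,8):
            k=(X>lo)&(X<lo+8)&(abs(Y)<45)
            r.append(.7*(np.percentile(Y[k],4)+np.percentile(Y[k],96))/2 if k.sum()>8 else 0)
        k=(abs(Y)<6); r.append(np.percentile(X[k],1)+215)
        k=(abs(Y)>18)&(abs(Y)<30)&(X<-60)&(X>-110); r.append(np.percentile(X[k],3)+82.5 if k.sum()>8 else 0)
        return np.array(r)
    b=None
    for dw in np.radians([-4,-2,0,2,4]):
        s=least_squares(f,[0,0,w0+dw],diff_step=1e-2,x_scale=[1,1,.02],loss="soft_l1")
        if b is None or s.cost<b.cost: b=s
    return b
for n,w in(("top",26.4),("top1",-31),("scene",26.4),("scene1",-31)):
    if len(sys.argv)>1 and not n.endswith("1"): continue
    if len(sys.argv)>1:
        from rig import arm
        c=arm.capture(n[:-1]); pickle.dump(c,open(n+".pkl","wb")); w=float(sys.argv[1])
    q=pts(pickle.load(open(n+".pkl","rb"))); s=fit(q,np.radians(w)); x=s.x
    print(n,len(q),"off",np.round(x[:2],1),"deg",round(np.degrees(x[2]),1),"cost",round(s.cost,1))
E
python3 icp.py
```

```text
top 2280 off [-1.9  2. ] deg 27.0 cost 1.2
top1 2078 off [ 1.2 -2.5] deg -30.2 cost 1.3
scene 1528 off [1.4 0.3] deg 27.0 cost 2.8
scene1 1241 off [ 4.  -5.2] deg -30.7 cost 9.2
```

send_rows:
  motion:
    - [0,0,0,0,0,-9.6,1]
    - [0,0,0,0,0,-9.6,1]
    - [0,0,0,0,0,-9.6,1]
    - [0,0,0,0,0,-9.6,1]
    - [0,0,0,0,0,-9.6,1]
    - [0,0,0,0,10,0,1]
    - [0,0,0,0,10,0,1]
    - [0,0,0,0,10,0,1]
    - [0,0,0,0,10,0,1]
    - [0,0,0,0,0,0,1]

```text
t: 23.72
eef_pos: [422.6, 18.9, 135.7]
tcp_rot: [[0.741, 0.321, 0.589], [0.239, -0.947, 0.216], [0.627, -0.02, -0.779]]
contact_force: [-0.4, 1.2, 0.1]
gripper_width: 0.3
grip_force: 0.0
```

send_rows:
  motion:
    - [3.0,0,2.6,0,0,0,1]
    - [3.0,0,2.6,0,0,0,1]
    - [2.4,0,2.0,0,0,0,1]
    - [0,0,0,0,0,0,1]
    - [0,0,0,0,0,0,1]

```text
t: 24.35
eef_pos: [524.9, 58.3, 130.0]
tcp_rot: [[0.742, 0.328, 0.584], [0.243, -0.944, 0.221], [0.624, -0.022, -0.781]]
contact_force: [-0.3, -0.5, 0.1]
gripper_width: 0.7
grip_force: 0.0
```

```bash
python3 - <<'E'
from rig import arm
from h import *
import pickle
c=arm.capture("wrist"); pickle.dump(c,open("w1.pkl","wb")); o=arm.observe(); print(o["eef_pos"],o["tcp_rot"].round(2))
T=c["world_to_cam"]; print("cam",np.linalg.inv(T)[:3,3],"axis",T[2,:3],c["fx"],c["cx"],c["cy"])
def pf(p):
    q=T[:3,:3]@p+T[:3,3]; th=np.arctan2(np.hypot(q[0],q[1]),q[2]); d=q[:2]/np.hypot(q[0],q[1]); return d*th*c["fx"]+[c["cx"],c["cy"]]
n=pf(np.r_[O,36]); print(n)
u,v=n.astype(int); x0=np.clip(u-90,0,460);y0=np.clip(v-70,0,340)
cv2.imwrite("pics/f1.png",cv2.resize(c["pixels"][y0:y0+140,x0:x0+180,::-1],None,fx=4,fy=4,interpolation=cv2.INTER_CUBIC)); print(x0,y0)
E
```

```text
[524.88704765  57.69180377 130.26846624] [[ 0.74  0.33  0.59]
 [ 0.24 -0.94  0.22]
 [ 0.63 -0.02 -0.78]]
cam [471.99563387  36.31068403 314.67585358] axis [ 0.38544648  0.15432867 -0.90973275] 371.64829954431775 315.85835046505366 240.80072548279233
[304.28853163 201.36820174]
214 131
```

View pics/f1.png

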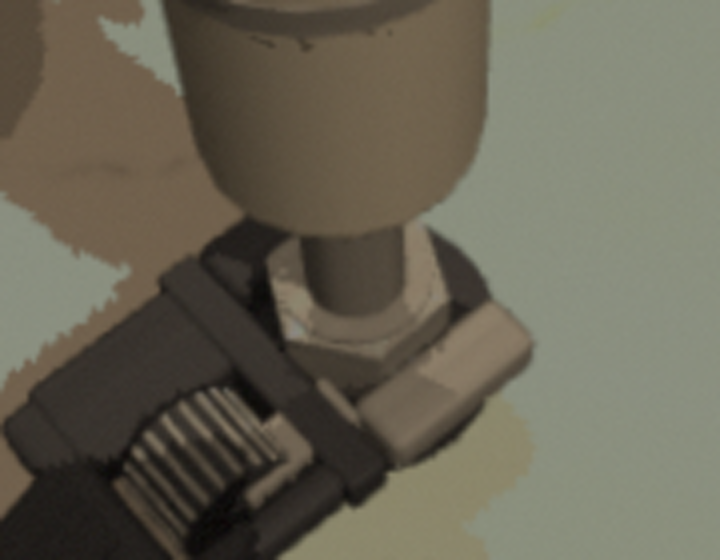

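The crop shows the nut's top corners at about (268,262), (285,338), (372,358), (448,303) and (428,228), with the jaw bar edge (360,410)-(500,305) beside the nut. I'll work out the nut angle from these.

```bash
cat > px.py <<'E'
import pickle
from h import *
c=pickle.load(open("w1.pkl","rb")); T=np.linalg.inv(c["world_to_cam"])
def ray(u,v,z):
    d=(np.array([u,v])/4+[214,131]-[c["cx"],c["cy"]])/c["fx"]; th=np.hypot(*d); q=np.r_[d/th*np.sin(th),np.cos(th)]
    w=T[:3,:3]@q; p=T[:3,3]; return (p+w*(z-p[2])/w[2])[:2]
if __name__=="__main__":
    C=np.array([ray(u,v,34.5) for u,v in((268,262),(285,338),(372,358),(448,303),(428,228))]); ctr=O
    print("rel",np.round(C-ctr,1).tolist())
    for k in range(4): e=C[k+1]-C[k]; print("edge",np.round(np.hypot(*e),1),"deg",round(np.degrees(np.arctan2(e[1],e[0])),1), "mod60",round(np.degrees(np.arctan2(e[1],e[0]))%60,1))
    for z,a,b in((28,(360,410),(500,305)),(28,(400,462),(530,355)),(28,(162,275),(350,500)),(28,(190,258),(385,465))):
        e=ray(*b,z)-ray(*a,z); print("wrench edge deg",round(np.degrees(np.arctan2(e[1],e[0])),1))
E
python3 px.py
```

```text
rel [[-0.9, 21.7], [-17.6, 11.1], [-16.3, -8.3], [1.7, -19.4], [18.6, -9.0]]
edge 19.8 deg -147.6 mod60 32.4
edge 19.5 deg -86.1 mod60 33.9
edge 21.1 deg -31.7 mod60 28.3
edge 19.8 deg 31.4 mod60 31.4
wrench edge deg -31.1
wrench edge deg -29.2
wrench edge deg -122.5
wrench edge deg -120.0
```

The nut flats sit at about −28.5° and the wrench at about −30.5°, so they're aligned and the total swing is about 55–57°. That's consistent with being home. I'll confirm with one more careful push from lower down.

send_rows:
  motion:
    - [-3,0,-2.6,0,-10,0,1]
    - [-3,0,-2.6,0,-10,0,1]
    - [0,0,0,0,-10,0,1]
    - [0,0,0,0,-9,0,1]
    - [0,0,0,0,0,9.7,1]
    - [0,0,0,0,0,9.7,1]
    - [0,0,0,0,0,9.7,1]
    - [0,0,0,0,0,9.7,1]
    - [0,0,0,0,0,9.7,1]
    - [0,0,0,0,0,0,1]

```text
t: 25.65
eef_pos: [455.4, 33.1, 140.1]
tcp_rot: [[0.872, -0.489, 0.008], [-0.489, -0.872, 0.027], [-0.006, -0.028, -1.0]]
contact_force: [-0.2, 0.8, -0.1]
gripper_width: 0.3
grip_force: 0.0
```

```bash
cat > go.py <<'E'
from rig import arm
from h import *
import sys
o=arm.observe(); R=o["tcp_rot"]; print(o["eef_pos"].round(1),R.round(3).tolist(),np.degrees(np.arctan2(R[1,0],R[0,0])))
print((R.T@(np.array([float(v) for v in sys.argv[1:4]])-o["eef_pos"])/10).round(2))
E
python3 go.py 452 156 60; python3 icp.py -30.5
```

```text
[455.4  33.1 140.1] [[0.872, -0.489, 0.008], [-0.489, -0.872, 0.027], [-0.006, -0.028, -1.0]] -29.271077238265608
[ -6.25 -10.33   8.33]
top1 2048 off [ 2.  -2.1] deg -30.1 cost 4.1
scene1 1286 off [ 5.2 -4.3] deg -30.0 cost 5.7
```

send_rows:
  motion:
    - [-2.2,-3.4,2.8,0,0,0,1]
    - [-2.2,-3.4,2.8,0,0,0,1]
    - [-1.9,-3.5,2.7,0,0,0,1]
    - [0,0,3,0,0,0,1]
    - [0,0,2.2,0,0,0,1]
    - [0,0,0.3,0,0,0,1]
    - [0,0,0,0,0,0,1]

```text
t: 26.62
eef_pos: [453.4, 157.9, 5.9]
tcp_rot: [[0.872, -0.489, 0.009], [-0.489, -0.872, 0.028], [-0.006, -0.028, -1.0]]
contact_force: [0.5, -0.8, -0.0]
gripper_width: 0.4
grip_force: 0.0
```

send_rows:
  motion:
    - [0,-0.5,0,0,0,0,1]
    - [0,-0.5,0,0,0,0,1]
    - [0,0,0,0,0,0,1]

```text
t: 27.0
eef_pos: [458.9, 167.2, 6.5]
tcp_rot: [[0.872, -0.489, 0.01], [-0.489, -0.872, 0.028], [-0.005, -0.029, -1.0]]
contact_force: [0.2, 0.3, 0.9]
gripper_width: 0.2
grip_force: 0.0
```

send_rows:
  motion:
    - [0,-0.4,0,0,0,0,1]
    - [0,0,0,0,0,0,1]

```text
t: 27.25
eef_pos: [460.1, 170.5, 5.9]
tcp_rot: [[0.872, -0.489, 0.009], [-0.489, -0.872, 0.028], [-0.006, -0.028, -1.0]]
contact_force: [-0.7, 0.4, -0.2]
gripper_width: 0.4
grip_force: 0.0
```

send_rows:
  motion:
    - [0,-0.4,0,0,0,0,1]
    - [0,0,0,0,0,0,1]

```text
t: 27.5
eef_pos: [461.7, 173.7, 5.8]
tcp_rot: [[0.872, -0.489, 0.008], [-0.489, -0.872, 0.027], [-0.007, -0.028, -1.0]]
contact_force: [-0.8, -1.5, 0.9]
gripper_width: 0.7
grip_force: 0.6
```

send_rows:
  motion:
    - [0,-0.2,0,0,0,0,1]
    - [0,0,0,0,0,0,1]

```text
t: 27.75
eef_pos: [462.0, 174.5, 5.7]
tcp_rot: [[0.872, -0.489, 0.006], [-0.489, -0.872, 0.025], [-0.007, -0.025, -1.0]]
contact_force: [-1.6, -5.4, 2.4]
gripper_width: 0.3
grip_force: 2.4
```

send_rows:
  motion:
    - [0,-0.2,0,0,0,0,1]
    - [0,0,0,0,0,0,1]

```text
t: 28.0
eef_pos: [462.4, 175.5, 5.6]
tcp_rot: [[0.872, -0.489, 0.005], [-0.489, -0.872, 0.024], [-0.007, -0.024, -1.0]]
contact_force: [-3.0, -6.1, 2.8]
gripper_width: 0.2
grip_force: 3.7
```

send_rows:
  motion:
    - [0,-0.2,0,0,0,0,1]
    - [0,0,0,0,0,0,1]

```text
t: 28.25
eef_pos: [463.0, 176.9, 5.6]
tcp_rot: [[0.872, -0.489, 0.004], [-0.489, -0.872, 0.024], [-0.008, -0.023, -1.0]]
contact_force: [-3.7, -7.5, 3.6]
gripper_width: 0.4
grip_force: 4.2
```

send_rows:
  motion:
    - [0,-0.2,0,0,0,0,1]
    - [0,0,0,0,0,0,1]

```text
t: 28.5
eef_pos: [463.9, 178.6, 5.6]
tcp_rot: [[0.872, -0.489, 0.004], [-0.489, -0.872, 0.024], [-0.008, -0.023, -1.0]]
contact_force: [-3.7, -7.6, 3.5]
gripper_width: -0.0
grip_force: 4.2
```

```bash
python3 st.py
```

```text
[-109.55579811  136.01956442    5.57557122] F wrench [ 0.4  8.3 -3.7] polar deg 51.150590014560265 r 174.65335612536396 toolyaw -55.65453478877723
handle deg 167 [48.57065846 56.015368   62.54040987]
```

send_rows:
  motion:
    - [0,-0.3,0,0,0,1,1]
    - [0,0,0,0,0,0,1]

```text
t: 28.8
eef_pos: [465.2, 181.4, 5.6]
tcp_rot: [[0.864, -0.504, 0.004], [-0.504, -0.863, 0.024], [-0.009, -0.023, -1.0]]
contact_force: [-3.1, -8.2, 3.6]
gripper_width: 0.7
grip_force: 4.0
```

send_rows:
  motion:
    - [0,-0.3,0,0,0,1,1]
    - [0,0,0,0,0,0,1]

```text
t: 29.05
eef_pos: [466.6, 184.1, 5.6]
tcp_rot: [[0.855, -0.519, 0.004], [-0.519, -0.854, 0.024], [-0.009, -0.022, -1.0]]
contact_force: [-3.6, -6.1, 2.7]
gripper_width: 0.5
grip_force: 3.8
```

send_rows:
  motion:
    - [0,-0.3,0,0,0,1,1]
    - [0,0,0,0,0,0,1]

```text
t: 29.3
eef_pos: [467.9, 186.6, 5.6]
tcp_rot: [[0.846, -0.534, 0.003], [-0.534, -0.845, 0.024], [-0.01, -0.022, -1.0]]
contact_force: [-4.6, -6.4, 3.2]
gripper_width: 0.4
grip_force: 3.9
```

```bash
python3 st.py; python3 icp.py -31.5; python3 gap.py|head -0; python3 - <<'E'
import pickle
from h import *
# jaw/fixed outer edges in current wrench frame
c=pickle.load(open("top1.pkl","rb")); P=cloud(c); z=P[...,2]; d=P[...,:2]-O
for w in(-31,-33,-35):
    t=np.radians(w); a=d@[np.cos(t),np.sin(t)]; b=d@[-np.sin(t),np.cos(t)]; ok=(c["depth"]>0)&(z>16)&(z<34)
    print(w,[[round(float(np.percentile(b[q],p)),1) if q.sum()>4 else None for q,p in((ok&(a>lo)&(a<lo+10)&(b<-10)&(b>-60),5),(ok&(a>lo)&(a<lo+10)&(b>10)&(b<45),95))] for lo in(-70,-55,-40,-25,-10,0,10)])
E
```

```text
[-102.36168142  141.39358493    5.61193431] F wrench [-0.5  7.8 -3.3] polar deg 54.0973955435928 r 174.5567520384329 toolyaw -58.66594100375191
handle deg 167 [51.36225827 58.60928539 65.62427368]
top1 1514 off [ 5.4 -3.3] deg -33.5 cost 89.9
scene1 1195 off [ 4.  -8.6] deg -36.8 cost 49.8
-31 [[-28.3, 35.1], [-29.4, 33.4], [-30.6, 32.8], [-32.8, 35.2], [-34.6, None], [-35.5, None], [-35.2, None]]
-33 [[-30.7, 32.8], [-31.3, 32.2], [-31.5, 31.8], [-33.6, 34.6], [-34.7, None], [-35.1, None], [-34.9, None]]
-35 [[-33.0, 30.6], [-32.8, 30.3], [-32.4, 31.2], [-34.1, 33.6], [-34.9, None], [-34.8, None], [-34.5, None]]Traceback (most recent call last):
  File "gap.py", line 9, in <module>
    g(pickle.load(open(n+".pkl","rb")),n+"0"); g(arm.capture(n),n)
                                               ~^^^^^^^^^^^^^^^^^^
  File "gap.py", line 5, in g
    print(l,[[round(float(np.percentile(b[q],p)),1) for q,p in((ok&(a>lo)&(a<lo+10)&(b<-10)&(b>-60),5),(ok&(a>lo)&(a<lo+10)&(b>10)&(b<60),95))] if (ok&(a>lo)&(a<lo+10)&(b>10)&(b<60)).sum()>4 else None for lo in(-70,-55,-40,-25,-10,0,10)],
                          ~~~~~~~~~~~~~^^^^^^^^
    return _quantile_unchecked(
        a, q, axis, out, overwrite_input, method, keepdims, weights)
    return _ureduce(a,
                    func=_quantile_ureduce_func,
    ...<5 lines>...
                    overwrite_input=overwrite_input,
                    method=method)
    r = func(a, **kwargs)
    result = _quantile(arr,
                       quantiles=q,
    ...<2 lines>...
                       out=out,
                       weights=wgt)
    slices_having_nans = np.isnan(arr[-1, ...])
                                  ~~~^^^^^^^^^
IndexError: index -1 is out of bounds for axis 0 with size 0
Exception ignored on flushing sys.stdout:
BrokenPipeError: [Errno 32] Broken pipe
```

send_rows:
  motion:
    - [0,1.5,0,0,0,0,1]
    - [0,2.5,-2,0,0,0,1]
    - [0,3.5,-5,0,0,-9.8,1]
    - [0,3.5,-5,0,0,-9.8,1]
    - [0,1,-1.5,0,0,-9.8,1]
    - [0,0,0,0,0,-9.8,1]
    - [0,0,0,0,0,-9.8,1]
    - [0,0,0,0,10,0,1]
    - [0,0,0,0,10,0,1]
    - [0,0,0,0,10,0,1]

```text
t: 30.75
eef_pos: [414.1, 79.3, 138.8]
tcp_rot: [[0.821, 0.287, 0.493], [0.235, -0.958, 0.167], [0.52, -0.022, -0.854]]
contact_force: [0.1, -0.0, 0.6]
gripper_width: 0.2
grip_force: 0.0
```

```bash
python3 go.py 530 60 130
```

```text
[414.1  79.3 138.8] [[0.821, 0.287, 0.493], [0.235, -0.958, 0.167], [0.52, -0.022, -0.854]] 15.940997150639895
[8.61 5.19 6.14]
```

send_rows:
  motion:
    - [2.9,1.7,2.0,0,0,0,1]
    - [2.9,1.7,2.1,0,0,0,1]
    - [2.8,1.8,2.0,0,0,0,1]
    - [0,0,0,0,9,0,1]
    - [0,0,0,0,0,0,1]
    - [0,0,0,0,0,0,1]

```text
t: 31.5
eef_pos: [529.4, 61.9, 129.0]
tcp_rot: [[0.757, 0.292, 0.585], [0.213, -0.956, 0.202], [0.618, -0.029, -0.785]]
contact_force: [-0.0, -0.2, -0.4]
gripper_width: 0.3
grip_force: 0.0
```

```bash
python3 icp.py -34; python3 - <<'E'
from rig import arm
from h import *
import pickle
c=arm.capture("wrist"); pickle.dump(c,open("w2.pkl","wb"))
T=c["world_to_cam"]
q=T[:3,:3]@np.r_[O,36]+T[:3,3]; th=np.arctan2(np.hypot(q[0],q[1]),q[2]); n=q[:2]/np.hypot(q[0],q[1])*th*c["fx"]+[c["cx"],c["cy"]]
u,v=n.astype(int); x0=u-80;y0=v-55; print(x0,y0)
cv2.imwrite("pics/g1.png",cv2.resize(c["pixels"][y0:y0+120,x0:x0+160,::-1],None,fx=5,fy=5,interpolation=cv2.INTER_CUBIC))
E
```

```text
top1 2122 off [ 2.2 -3. ] deg -34.1 cost 1.3
scene1 1253 off [ 6.4 -4.4] deg -33.6 cost 22.8
222 152
```

View pics/g1.png

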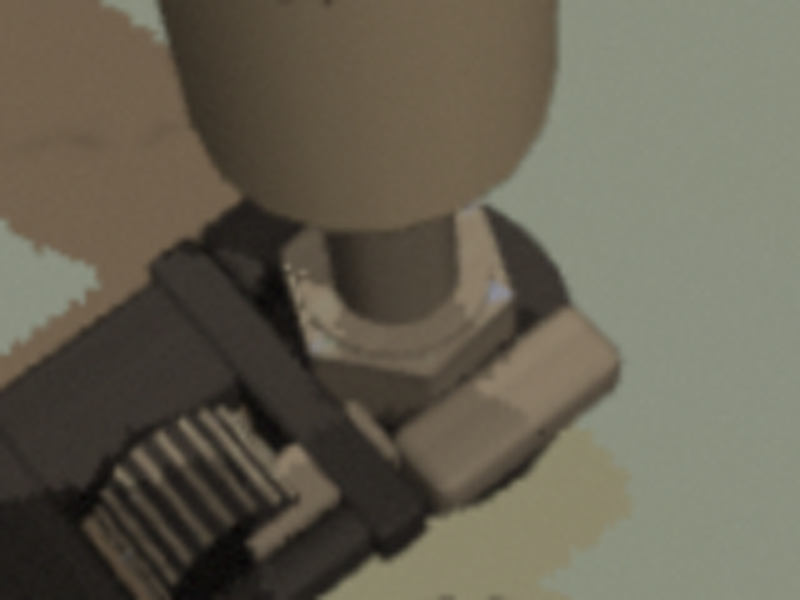

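The crop shows nut corners at about (285,262), (312,355), (430,375), (512,300) and (480,208), with the jaw inner edge running (400,430)-(575,310). I'll compute the nut and wrench angles again.

```bash
python3 - <<'E'
import pickle
from h import *
def mk(f,s,off):
    c=pickle.load(open(f,"rb")); T=np.linalg.inv(c["world_to_cam"])
    def ray(u,v,z):
        d=(np.array([u,v])/s+off-[c["cx"],c["cy"]])/c["fx"]; th=np.hypot(*d); w=T[:3,:3]@np.r_[d/th*np.sin(th),np.cos(th)]; p=T[:3,3]; return (p+w*(z-p[2])/w[2])[:2]
    return c,ray
def hexfit(C):
    from scipy.optimize import least_squares
    def f(v):
        t=v[2]+np.radians(60)*np.arange(6); H=v[:2]+20.8*np.c_[np.cos(t),np.sin(t)]
        return np.array([np.min(np.hypot(*(H-p).T)) for p in C])
    b=min((least_squares(f,[*O,t0]) for t0 in np.radians([0,15,30,45])),key=lambda s:s.cost); return b.x[:2]-O,(np.degrees(b.x[2])+30)%60-60,b.cost
for f,s,off,px,ed in(("w1.pkl",4,[214,131],((268,262),(285,338),(372,358),(448,303),(428,228)),((360,410),(500,305))),
  ("w2.pkl",5,[222,152],((285,262),(312,355),(430,375),(512,300),(480,208)),((400,430),(575,310)))):
    c,ray=mk(f,s,np.array(off)); 
    for z in(34,36): print(f,z,hexfit([ray(*p,z) for p in px]))
    e=ray(*ed[1],28)-ray(*ed[0],28); print("jaw edge",np.degrees(np.arctan2(e[1],e[0])))
    # nearest worm-side bar edge
# image-based rotation of the nut between w1 and w2: rectify plane z=36 and correlate over angle
def rect(f,z,N=200,k=.3):
    c=pickle.load(open(f,"rb")); T=c["world_to_cam"]; g=(np.arange(N)-N/2)*k; X,Y=np.meshgrid(g+O[0],g+O[1]); q=np.stack([X,Y,0*X+z],-1)@T[:3,:3].T+T[:3,3]
    r=np.hypot(q[...,0],q[...,1]); th=np.arctan2(r,q[...,2]); 
    return cv2.remap(c["pixels"],(q[...,0]/r*th*c["fx"]+c["cx"]).astype(np.float32),(q[...,1]/r*th*c["fy"]+c["cy"]).astype(np.float32),cv2.INTER_CUBIC)
for z,lo,hi,l in((35.5,13,22,"nut"),(28,24,60,"wrench")):
    A=cv2.cvtColor(rect("w1.pkl",z,400),cv2.COLOR_RGB2GRAY).astype(float);B=cv2.cvtColor(rect("w2.pkl",z,400),cv2.COLOR_RGB2GRAY).astype(float)
    g=(np.arange(400)-200)*.3; X,Y=np.meshgrid(g,g); R=np.hypot(X,Y); an=np.degrees(np.arctan2(Y,X))
    m=(R>lo)&(R<hi)&((an>95)|(an<-20)) if l=="nut" else (R>lo)&(R<hi)&((an>130)|(an<-50))
    best=[]
    for a in np.arange(-10,10.1,.5):
        for dx in(-6,-3,0,3,6):
            for dy in(-6,-3,0,3,6):
                M=cv2.getRotationMatrix2D((200,200),a,1); M[:,2]+=[dx,dy]; W=cv2.warpAffine(A,M,(400,400)); best.append((np.corrcoef(W[m],B[m])[0,1],a,dx*.3,dy*.3))
    print(l,sorted(best)[-4:])
E
```

```text
w1.pkl 34 (array([0.89953165, 1.55135462]), np.float64(-58.24787979063596), np.float64(1.889585696476659))
w1.pkl 36 (array([-0.15410087,  1.06285889]), np.float64(-58.24802932029443), np.float64(2.176815345952882))
jaw edge -31.11700377463519
w2.pkl 34 (array([0.57089711, 1.25540317]), np.float64(-56.16589881664137), np.float64(2.0764142773334817))
w2.pkl 36 (array([-0.43706899,  0.8065193 ]), np.float64(-56.16597462997119), np.float64(2.576406329423494))
jaw edge -36.06137953648805
nut [(np.float64(0.9819413817573306), np.float64(0.5), 0.0, 0.0), (np.float64(0.9833748740131908), np.float64(-1.0), 0.0, 0.0), (np.float64(0.98345267908024), np.float64(0.0), 0.0, 0.0), (np.float64(0.9840661089359365), np.float64(-0.5), 0.0, 0.0)]
wrench [(np.float64(0.9546794070890042), np.float64(5.5), 0.8999999999999999, -0.8999999999999999), (np.float64(0.9551526556215995), np.float64(4.0), 0.8999999999999999, -0.8999999999999999), (np.float64(0.9585320685269635), np.float64(5.0), 0.8999999999999999, -0.8999999999999999), (np.float64(0.958726503250016), np.float64(4.5), 0.8999999999999999, -0.8999999999999999)]
```

Between the two wrist views the nut didn't turn at all, while the wrench turned another ~4.5°. So the nut is on its stop, and my extra pushing back-drove the worm and opened the jaws slightly. I'll roll the worm shut again to restore the fit. First I need to locate the worm.

```bash
cat > worm.py <<'E'
from rig import arm
from h import *
import sys
w=np.radians(float(sys.argv[1])); X=np.array([np.cos(w),np.sin(w)]);Y=np.array([-X[1],X[0]])
for n in("top","scene","wrist"):
    c=arm.capture(n)
    if n=="wrist":
        v,u=np.mgrid[:480,:640]; dx=(u-c["cx"])/c["fx"]; dy=(v-c["cy"])/c["fy"]; th=np.hypot(dx,dy)+1e-9; d=c["depth"].astype(float)
        P=np.stack([dx/th*np.tan(th)*d,dy/th*np.tan(th)*d,d],-1); T=np.linalg.inv(c["world_to_cam"]); P=P@T[:3,:3].T+T[:3,3]
    else: P=cloud(c)
    a=(P[...,:2]-O)@X; b=(P[...,:2]-O)@Y
    m=(P[...,2]>31)&(P[...,2]<41)&(a>-75)&(a<-24)&(b>-26)&(b<10)&(c["depth"]>0)
    print(n,m.sum(),np.percentile(a[m],[3,50,97]).round(1),np.percentile(b[m],[3,50,97]).round(1),np.percentile(P[...,2][m],[90,97]).round(1))
    for lo in range(-72,-26,4):
        q=m&(a>=lo)&(a<lo+4)
        if q.sum()>3: print(lo+2,q.sum(),np.percentile(P[...,2][q],[50,90]).round(1),end=" | ")
    print()
E
python3 worm.py -33; python3 go.py 530 60 130
```

```text
top 131 [-62.9 -51.4 -40.8] [-19.3  -7.9   1.7] [36.9 38.1]
-62 12 [32.2 34.5] | -58 23 [33.5 35.7] | -54 24 [34.7 36.9] | -50 26 [35.3 37.6] | -46 24 [35.  36.7] | -42 16 [33.2 36.2] | 
scene 103 [-67.6 -47.  -35.9] [-18.   -8.5   4.6] [37.6 38.7]
-58 10 [34.  35.3] | -54 16 [35.9 36.8] | -50 14 [36.  38.2] | -46 22 [36.6 38.6] | -42 18 [35.4 37.2] | -38 14 [33.7 35.4] | -34 4 [32.2 33.1] | 
wrist 752 [-62.8 -51.8 -39.7] [-17.6  -7.6   3.5] [37.4 38. ]
-62 106 [32.7 34. ] | -58 130 [35.1 36.3] | -54 135 [36.8 37.7] | -50 128 [37.1 38.1] | -46 118 [36.2 37.2] | -42 105 [34.4 35.3] | -38 28 [31.5 32. ] | 
[530.   62.4 129.4] [[0.755, 0.294, 0.586], [0.214, -0.955, 0.203], [0.62, -0.028, -0.784]] 15.803471214773895
[-0.01  0.23 -0.09]
```

send_rows:
  motion:
    - [-1.2,0,-1,0,-3,0,1]
    - [0,0,0,-5.6,0,7.6,1]
    - [0,0,0,-5.6,0,7.6,1]
    - [0,0,0,-5.6,0,7.6,1]
    - [0,0,0,-5.6,0,7.6,1]
    - [0,0,0,-5.6,0,7.6,1]
    - [0,0,0,0,0,0,1]

```text
t: 32.67
eef_pos: [507.4, 57.7, 120.7]
tcp_rot: [[0.83, -0.198, 0.522], [-0.17, -0.98, -0.101], [0.532, -0.005, -0.847]]
contact_force: [-1.0, 0.9, -0.1]
gripper_width: 0.5
grip_force: 0.0
```

```bash
python3 go.py 514 159 110; python3 icp.py -33
```

```text
[507.4  57.7 120.7] [[0.83, -0.198, 0.522], [-0.17, -0.98, -0.101], [0.532, -0.005, -0.847]] -11.603750743050044
[ -1.74 -10.06   0.23]
top1 1965 off [ 1.5 -2.9] deg -34.7 cost 18.1
scene1 1117 off [ 3.4 -1.7] deg -33.2 cost 11.2
```

send_rows:
  motion:
    - [0,0,0,-2.7,0,4.2,1]
    - [0,0,0,-2.7,0,4.2,1]
    - [0,0,0,-2.7,0,4.2,1]
    - [0,0,0,-2.7,0,4.2,1]
    - [0,0,0,0,1.5,0,1]
    - [0,0,0,0,1.5,0,1]

```text
t: 33.52
eef_pos: [507.0, 56.0, 120.2]
tcp_rot: [[0.697, -0.524, 0.489], [-0.43, -0.852, -0.299], [0.573, -0.002, -0.819]]
contact_force: [-0.7, -0.6, -1.0]
gripper_width: 0.6
grip_force: 0.0
```

```bash
python3 go.py 514 159 110
```

```text
[507.   56.  120.2] [[0.697, -0.524, 0.489], [-0.43, -0.852, -0.299], [0.573, -0.002, -0.819]] -31.676773523284496
[-4.53 -9.14 -1.9 ]
```

send_rows:
  motion:
    - [-1.5,-3.0,-0.6,0,0,0,1]
    - [-1.5,-3.0,-0.6,0,0,0,1]
    - [-1.5,-3.1,-0.7,0,0,0,1]
    - [0,0,0,0,0,0,1]

```text
t: 34.02
eef_pos: [521.2, 138.8, 131.1]
tcp_rot: [[0.733, -0.494, 0.467], [-0.421, -0.869, -0.258], [0.534, -0.007, -0.846]]
contact_force: [-0.4, -0.5, -0.4]
gripper_width: 1.0
grip_force: 0.0
```

```bash
sed -i 's/radians(26.4)/radians(-31.7)/' h.py; python3 worm.py -31.7; python3 - <<'E'
from rig import arm
from h import *
o=arm.observe(); print(wpos(o)); print(delta(o,[-58,-10,47]))
E
```

```text
top 133 [-61.1 -50.5 -30.8] [-18.6  -8.    3.1] [37.2 38.3]
-62 6 [32.  35.3] | -58 23 [34.2 36.3] | -54 28 [33.4 36.9] | -50 29 [35.4 38.1] | -46 24 [34.6 37.4] | -42 15 [32.9 36.3] | 
scene 103 [-60.8 -46.3 -36.2] [-17.8  -7.8   4.9] [37.3 38.3]
-58 8 [34.  34.8] | -54 15 [35.8 37.3] | -50 18 [35.9 37.4] | -46 20 [36.4 38.3] | -42 18 [35.1 36.8] | -38 17 [33.3 35.3] | 
wrist 781 [-63.  -52.9 -39.9] [-15.6  -5.3   4.7] [37.5 38.3]
-62 145 [32.8 34.9] | -58 146 [35.6 36.5] | -54 129 [37.  37.8] | -50 129 [37.2 38.4] | -46 111 [36.4 37.2] | -42 96 [34.1 35. ] | -38 25 [31.6 32.7] | 
[-104.24071663  -27.58120138  129.59115034]
[-0.44 -1.56  9.49]
```

send_rows:
  motion:
    - [-0.1,-0.5,2.4,0,1,0,1]
    - [-0.1,-0.5,2.4,0,1,0,1]
    - [-0.1,-0.5,2.3,0,1,0,1]
    - [-0.1,-0.4,2.3,0,0,0,1]
    - [0,0,0,0,0,0,1]

```text
t: 34.8
eef_pos: [577.6, 113.1, 65.5]
tcp_rot: [[0.743, -0.472, 0.474], [-0.402, -0.882, -0.248], [0.535, -0.007, -0.845]]
contact_force: [0.5, -0.2, -0.2]
gripper_width: 0.6
grip_force: 0.0
```

```bash
python3 - <<'E'
from rig import arm
from h import *
o=arm.observe(); print(wpos(o),o["tcp_rot"].round(3).tolist(),o["joints"].round(2)); print(delta(o,[-54.5,-9,44]))
E
```

```text
[-42.19265544 -17.1329658   65.51705698] [[0.743, -0.472, 0.474], [-0.402, -0.882, -0.248], [0.535, -0.007, -0.845]] [ 0.26  0.23  1.97 -0.68  0.61  2.82]
[-2.15 -0.87  1.19]
```

send_rows:
  motion:
    - [0,0,0,1.6,0,-2.5,1]
    - [0,0,0,1.6,0,-2.5,1]
    - [0,0,0,1,0,-1.5,1]
    - [0,0,0,0,0,0,1]

```text
t: 35.3
eef_pos: [578.2, 114.5, 67.9]
tcp_rot: [[0.788, -0.348, 0.508], [-0.298, -0.938, -0.179], [0.539, -0.01, -0.843]]
contact_force: [0.3, -0.4, -1.0]
gripper_width: 0.6
grip_force: 0.0
```

```bash
sed -i 's/radians(-31.7)/radians(-28)/' h.py; python3 worm.py -28|grep -v '|'; python3 - <<'E'
from rig import arm
from h import *
o=arm.observe(); print(wpos(o),o["tcp_rot"].round(3).tolist(),o["joints"].round(2)); print(delta(o,[-56,-9,47]))
E
```

```text
top 3 [-45.8 -27.3 -27.2] [-22.    3.4   7.6] [33.2 33.2]

scene 94 [-58.7 -47.6 -37.8] [-14.6  -4.8   7.7] [37.3 38. ]
wrist 151 [-57.2 -49.8 -40.3] [5.8 7.3 9.2] [37.4 37.8]
[-43.04935177 -12.03156086  67.87089549] [[0.788, -0.347, 0.509], [-0.298, -0.938, -0.179], [0.539, -0.011, -0.842]] [ 0.21  0.19  2.01 -0.61  0.51  2.62]
[-2.17 -0.45  1.09]
```

```bash
cat > path.py <<'E'
from rig import arm
from h import *
import sys
B=float(sys.argv[1]) if len(sys.argv)>1 else -6; dx=float(sys.argv[2]) if len(sys.argv)>2 else 0
o=arm.observe(); p=wpos(o); print(p.round(1),o["t"])
pts=[(-56.5,50),(-56.5,42.5),(-56.5,35.2),(-53.5,37.2),(-50.5,39),(-47.5,40),(-44.5,40.4),(-41.5,40.3),(-38.5,39.6),(-35.5,38.3),(-35.5,47),(-56.5,47)]
for x,z in pts: t=(x+dx,B,z); print(t,delta(o,t,p).tolist()); p=np.array(t)
E
python3 path.py
```

```text
[-43.  -12.   67.9] 35.45
(-56.5, -6, 50) [-2.02, -0.76, 0.84]
(-56.5, -6, 42.5) [-0.4, 0.01, 0.63]
(-56.5, -6, 35.2) [-0.39, 0.01, 0.61]
(-53.5, -6, 37.2) [0.36, 0.04, -0.01]
(-50.5, -6, 39) [0.35, 0.04, 0.01]
(-47.5, -6, 40) [0.3, 0.04, 0.08]
(-44.5, -6, 40.4) [0.27, 0.04, 0.13]
(-41.5, -6, 40.3) [0.25, 0.04, 0.17]
(-38.5, -6, 39.6) [0.21, 0.04, 0.22]
(-35.5, -6, 38.3) [0.18, 0.04, 0.27]
(-35.5, -6, 47) [0.47, -0.01, -0.73]
(-56.5, -6, 47) [-1.75, -0.28, -1.12]
```

send_rows:
  motion:
    - [-1.0,-0.4,0.4,0,0,0,1]
    - [-1.02,-0.36,0.44,0,0,0,1]
    - [0,0,0,0,0,0,1]

```text
t: 35.83
eef_pos: [568.9, 126.9, 48.6]
tcp_rot: [[0.79, -0.346, 0.507], [-0.297, -0.938, -0.179], [0.537, -0.009, -0.843]]
contact_force: [0.1, 0.7, -0.5]
gripper_width: 0.6
grip_force: 0.0
```

```bash
python3 path.py|head -4
```

```text
[-57.4  -6.2  48.6] 35.825
(-56.5, -6, 50) [0.15, -0.01, -0.06]
(-56.5, -6, 42.5) [-0.4, 0.01, 0.63]
(-56.5, -6, 35.2) [-0.39, 0.01, 0.62]
```

send_rows:
  motion:
    - [-0.27,0,0.55,0,0,0,1]
    - [-0.32,0,0.53,0,0,0,1]
    - [0.36,0.04,0,0,0,0,1]
    - [0.35,0.04,0.01,0,0,0,1]
    - [0.3,0.04,0.08,0,0,0,1]

```text
t: 36.45
eef_pos: [577.6, 122.6, 41.1]
tcp_rot: [[0.789, -0.347, 0.507], [-0.298, -0.938, -0.178], [0.537, -0.01, -0.844]]
contact_force: [-3.3, 2.3, 2.3]
gripper_width: 0.3
grip_force: 1.5
```

send_rows:
  motion:
    - [0.27,0.04,0.13,0,0,0,1]
    - [0.25,0.04,0.17,0,0,0,1]

```text
t: 36.7
eef_pos: [584.5, 119.2, 42.2]
tcp_rot: [[0.788, -0.347, 0.508], [-0.298, -0.938, -0.179], [0.539, -0.011, -0.842]]
contact_force: [-0.1, 0.9, -1.1]
gripper_width: 0.4
grip_force: 0.0
```

send_rows:
  motion:
    - [0.21,0.04,0.22,0,0,0,1]
    - [0.18,0.04,0.27,0,0,0,1]

```text
t: 36.95
eef_pos: [589.6, 116.4, 40.1]
tcp_rot: [[0.788, -0.347, 0.508], [-0.298, -0.938, -0.179], [0.539, -0.01, -0.843]]
contact_force: [-0.4, 0.5, 0.5]
gripper_width: 0.6
grip_force: 0.0
```

send_rows:
  motion:
    - [0.47,0,-0.73,0,0,0,1]
    - [-1.75,-0.28,-1.12,0,0,0,1]
    - [0,0,0,0,0,0,1]

```text
t: 37.33
eef_pos: [570.0, 126.8, 49.0]
tcp_rot: [[0.789, -0.346, 0.508], [-0.296, -0.938, -0.178], [0.538, -0.01, -0.843]]
contact_force: [-0.9, -0.5, -1.1]
gripper_width: 0.5
grip_force: 0.0
```

```bash
python3 path.py|head -4; python3 icp.py -30; python3 worm.py -28|grep -v '|'
```

```text
[-56.3  -5.9  49. ] 37.325
(-56.5, -6, 50) [0.04, 0.01, -0.09]
(-56.5, -6, 42.5) [-0.4, 0.01, 0.63]
(-56.5, -6, 35.2) [-0.39, 0.01, 0.62]
top1 1023 off [ 3.6 -5.1] deg -35.5 cost 141.5
scene1 1172 off [ 4.9 -4.2] deg -33.7 cost 23.0
top 53 [-49.5 -44.5 -27.7] [-18.4  -5.3   7.2] [36.3 37.6]
scene 95 [-59.3 -46.1 -36.1] [-13.9  -3.8   7.5] [37.7 38.3]
wrist 220 [-46.5 -41.9 -39.7] [-13.    1.7   8. ] [36.7 37. ]
```

send_rows:
  motion:
    - [-0.33,0,0.68,0,0,0,1]
    - [-0.38,0,0.64,0,0,0,1]
    - [0.36,0.04,0,0,0,0,1]
    - [0.35,0.04,0.01,0,0,0,1]
    - [0.29,0.04,0.09,0,0,0,1]

```text
t: 38.2
eef_pos: [578.9, 122.2, 39.9]
tcp_rot: [[0.788, -0.347, 0.508], [-0.297, -0.938, -0.18], [0.539, -0.009, -0.842]]
contact_force: [-18.3, 2.6, 21.4]
gripper_width: 0.3
grip_force: 12.5
```

send_rows:
  motion:
    - [0.26,0.04,0.15,0,0,0,1]
    - [0.23,0.04,0.19,0,0,0,1]

```text
t: 38.45
eef_pos: [586.7, 119.7, 40.0]
tcp_rot: [[0.787, -0.346, 0.511], [-0.297, -0.938, -0.178], [0.541, -0.012, -0.841]]
contact_force: [-2.9, 0.8, 8.9]
gripper_width: 0.6
grip_force: 3.7
```

send_rows:
  motion:
    - [0.21,0.04,0.22,0,0,0,1]
    - [0.18,0.04,0.27,0,0,0,1]

```text
t: 38.7
eef_pos: [592.3, 116.6, 37.4]
tcp_rot: [[0.787, -0.346, 0.511], [-0.297, -0.938, -0.178], [0.541, -0.012, -0.841]]
contact_force: [0.3, -0.2, 3.9]
gripper_width: 0.9
grip_force: 1.5
```

send_rows:
  motion:
    - [0.47,0,-0.73,0,0,0,1]
    - [-1.75,-0.28,-1.12,0,0,0,1]
    - [0,0,0,0,0,0,1]

```text
t: 39.08
eef_pos: [570.1, 126.0, 43.8]
tcp_rot: [[0.79, -0.346, 0.506], [-0.296, -0.938, -0.179], [0.536, -0.009, -0.844]]
contact_force: [0.6, -0.0, -0.2]
gripper_width: 0.1
grip_force: 0.0
```

```bash
python3 path.py|head -1; python3 icp.py -30; python3 worm.py -28|grep -v '|'
```

```text
[-55.9  -6.5  43.8] 39.075
top1 1023 off [-0.  -0.1] deg -33.9 cost 139.4
scene1 1091 off [ 6.4 -3.6] deg -33.1 cost 37.6
top 51 [-49.2 -44.5 -29.7] [-21.8  -5.1   5.9] [35.1 36.7]
scene 96 [-60.6 -47.2 -37.7] [-14.8  -5.3   7.1] [37.2 38.4]
wrist 250 [-46.4 -41.9 -39.6] [-13.3   1.5   7.7] [36.4 36.9]
```

The worm stalls because the wrench sits about 6° past the nut's flats. I'll nudge the handle back within its play, then close the jaws.

send_rows:
  motion:
    - [0,0,-3,0,0,0,1]
    - [0,0,-4,0,0,0,1]
    - [-1,0,-2,0,-8,0,1]
    - [0,0,0,0,-8,0,1]
    - [0,0,0,0,-8,0,1]
    - [0,0,0,0,-8,0,1]
    - [0,0,0,0,0,0,1]

```text
t: 40.2
eef_pos: [521.2, 143.7, 115.6]
tcp_rot: [[0.937, -0.35, 0.015], [-0.35, -0.937, 0.006], [0.012, -0.011, -1.0]]
contact_force: [0.7, 0.5, 0.2]
gripper_width: 0.8
grip_force: 0.0
```

```bash
python3 go.py 500 230 60; python3 icp.py -32
```

```text
[521.2 143.7 115.6] [[0.937, -0.35, 0.015], [-0.35, -0.937, 0.006], [0.012, -0.011, -1.0]] -20.474410049529077
[-5.07 -7.29  5.58]
top1 994 off [ -2.5 -13.3] deg -37.1 cost 36.5
scene1 1188 off [ 4.5 -5.2] deg -34.1 cost 6.1
```

send_rows:
  motion:
    - [-1.7,-2.5,1.0,0,0,4,1]
    - [-1.5,-2.6,1.5,0,0,4,1]
    - [-1.2,-2.8,1.5,0,0,0,1]
    - [0,0,1.5,0,0,0,1]
    - [0,0,3,0,0,0,1]
    - [0,0,2.5,0,0,0,1]
    - [0,0,0,0,0,0,1]

```text
t: 41.18
eef_pos: [508.8, 233.8, 3.3]
tcp_rot: [[0.881, -0.474, 0.007], [-0.474, -0.881, 0.004], [0.005, -0.007, -1.0]]
contact_force: [0.5, -0.1, 0.0]
gripper_width: 0.3
grip_force: 0.0
```

```bash
cat > hd.py <<'E'
from rig import arm
from h import *
o=arm.observe(); p=o["eef_pos"][:2]-O; print(o["eef_pos"].round(1),"tcp polar",np.degrees(np.arctan2(-p[1],-p[0])).round(2),"r",np.hypot(*p).round(1),"yaw",np.degrees(np.arctan2(o["tcp_rot"][1,0],o["tcp_rot"][0,0])).round(1),"F",(o["tcp_rot"].T@o["contact_force"]).round(1),o["joints"][5].round(2))
for n in("top","scene"):
    c=arm.capture(n); P=cloud(c); d=P[...,:2]-O; z=P[...,2]; r=np.hypot(d[...,0],d[...,1]); a=np.degrees(np.arctan2(-d[...,1],-d[...,0]))
    m=(c["depth"]>0)&(z>9)&(z<18)&(r>115)&(r<212)&(a>-55)&(a<-15)&(c["pixels"].sum(-1)<330)
    m2=m&(r>190)
    print(n,m.sum(),np.percentile(a[m],[10,50,90]).round(1),"tip",m2.sum(),np.percentile(a[m2],[10,50,90]).round(1) if m2.sum()>5 else 0)
E
python3 hd.py
```

```text
[508.8 233.8   3.3] tcp polar -48.46 r 171.4 yaw -28.3 F [ 0.5 -0.1 -0. ] 2.34
top 173 [-37.7 -35.6 -29.3] tip 44 [-35.9 -34.2 -31.7]
scene 271 [-38.5 -32.1 -29.9] tip 57 [-35.9 -33.3 -30.8]
```

send_rows:
  motion:
    - [0,1.0,0,0,0,0,1]
    - [0,1.0,0,0,0,0,1]
    - [0,0.3,0,0,0,0,1]
    - [0,0,0,0,0,0,1]

```text
t: 41.78
eef_pos: [501.8, 214.9, 6.2]
tcp_rot: [[0.88, -0.474, 0.014], [-0.475, -0.88, 0.007], [0.009, -0.013, -1.0]]
contact_force: [0.5, 0.2, 0.9]
gripper_width: 0.4
grip_force: 0.6
```

send_rows:
  motion:
    - [0,0.3,0,0,0,0,1]
    - [0,0.2,0,0,0,0,1]

```text
t: 42.02
eef_pos: [499.6, 211.8, 6.1]
tcp_rot: [[0.88, -0.474, 0.014], [-0.474, -0.88, 0.008], [0.009, -0.014, -1.0]]
contact_force: [0.0, 5.3, 2.4]
gripper_width: 0.5
grip_force: 2.6
```

send_rows:
  motion:
    - [0,0.3,0,0,0,0,1]
    - [0,0.1,0,0,0,0,1]

```text
t: 42.28
eef_pos: [497.4, 208.5, 6.0]
tcp_rot: [[0.88, -0.474, 0.014], [-0.474, -0.88, 0.009], [0.008, -0.014, -1.0]]
contact_force: [0.9, 6.2, 3.2]
gripper_width: 0.5
grip_force: 2.8
```

```bash
python3 hd.py
```

```text
[497.4 208.5   6. ] tcp polar -39.46 r 162.0 yaw -28.3 F [-2.1 -5.9 -3.2] 2.29
top 260 [-34.2 -29.4 -26.6] tip 0 0
scene 280 [-35.3 -29.1 -26.7] tip 68 [-33.5 -30.3 -27.6]
```

send_rows:
  motion:
    - [0,0.3,0,0,0,0,1]
    - [0,0.2,0,0,0,0,1]
    - [0,0,0,0,0,0,1]

```text
t: 42.75
eef_pos: [494.8, 203.9, 6.0]
tcp_rot: [[0.88, -0.474, 0.013], [-0.474, -0.88, 0.008], [0.008, -0.014, -1.0]]
contact_force: [-0.5, 6.1, 4.2]
gripper_width: 0.4
grip_force: 2.9
```

send_rows:
  motion:
    - [0,-1.5,0,0,0,0,1]
    - [0,-1.0,-3,0,0,-4,1]
    - [0.5,1,-4,0,0,-4,1]
    - [0.5,2,-3,0,0,0,1]
    - [0,3,0,0,8,0,1]
    - [0,3,0,0,8,0,1]
    - [0,0,0,0,8,0,1]
    - [0,0,0,0,8,0,1]

```text
t: 43.75
eef_pos: [482.9, 135.9, 105.4]
tcp_rot: [[0.786, -0.347, 0.512], [-0.297, -0.938, -0.18], [0.543, -0.011, -0.84]]
contact_force: [-0.0, -0.4, -1.3]
gripper_width: 0.7
grip_force: 0.0
```

```bash
python3 hd.py; python3 icp.py -29; sed -i 's/radians(-28)/radians(-27)/' h.py; python3 worm.py -27; python3 path.py -9
```

```text
[482.9 135.9 105.4] tcp polar -12.3 r 142.9 yaw -20.7 F [-0.6  0.4  1.1] 2.69
top 302 [-32.7 -27.6 -24.8] tip 4 0
scene 266 [-32.4 -27.3 -25.1] tip 69 [-31.8 -28.4 -26.3]
top1 1817 off [ 7.  -8.4] deg -30.6 cost 15.3
scene1 1244 off [ 4.5 -4.6] deg -29.6 cost 3.8
top 141 [-62.6 -52.2 -41.3] [-18.6  -7.8   2.8] [37.2 38.6]
-62 18 [32.5 35.1] | -58 24 [34.6 37.1] | -54 30 [34.7 38.5] | -50 24 [35.5 37.8] | -46 23 [34.4 36.5] | -42 16 [33.1 34.4] | 
scene 99 [-59.8 -47.2 -37.2] [-18.1  -8.3   3.8] [37.4 38.7]
-58 10 [33.3 35.5] | -54 12 [35.8 38.2] | -50 21 [36.3 38. ] | -46 18 [35.7 37.5] | -42 22 [34.4 35.9] | -38 12 [33.7 34.2] | 
wrist 787 [-62.5 -53.6 -40.7] [-16.2  -6.    4.7] [37.5 37.9]
-62 140 [33.1 34.6] | -58 156 [35.7 36.8] | -54 150 [36.7 37.7] | -50 134 [37.1 37.9] | -46 115 [36.2 37.2] | -42 81 [33.9 35.6] | -38 10 [32.8 33.2] | 
[-136.8  -35.2  106.1] 44.1
(-56.5, -9.0, 50) [3.94, -1.6, 9.21]
(-56.5, -9.0, 42.5) [-0.4, 0.01, 0.63]
(-56.5, -9.0, 35.2) [-0.39, 0.01, 0.61]
(-53.5, -9.0, 37.2) [0.36, 0.03, -0.01]
(-50.5, -9.0, 39) [0.35, 0.03, 0.01]
(-47.5, -9.0, 40) [0.31, 0.03, 0.08]
(-44.5, -9.0, 40.4) [0.27, 0.03, 0.13]
(-41.5, -9.0, 40.3) [0.25, 0.03, 0.17]
(-38.5, -9.0, 39.6) [0.21, 0.04, 0.22]
(-35.5, -9.0, 38.3) [0.18, 0.04, 0.27]
(-35.5, -9.0, 47) [0.47, -0.01, -0.73]
(-56.5, -9.0, 47) [-1.76, -0.24, -1.12]
```

send_rows:
  motion:
    - [1.3,-0.5,3.0,0,0,0,1]
    - [1.3,-0.5,3.1,0,0,0,1]
    - [1.3,-0.6,3.1,0,0,0,1]
    - [0,0,0,0,0,0,1]

```text
t: 44.6
eef_pos: [567.7, 121.8, 47.7]
tcp_rot: [[0.788, -0.35, 0.507], [-0.3, -0.937, -0.18], [0.538, -0.01, -0.843]]
contact_force: [-0.7, -0.5, -0.5]
gripper_width: 0.3
grip_force: 0.0
```

```bash
python3 path.py -8|head -4
```

```text
[-56.2 -10.3  47.7] 44.6
(-56.5, -8.0, 50) [0.12, -0.24, -0.19]
(-56.5, -8.0, 42.5) [-0.4, 0.01, 0.63]
(-56.5, -8.0, 35.2) [-0.39, 0.01, 0.62]
```

send_rows:
  motion:
    - [-0.35,-0.1,0.56,0,0,0,1]
    - [-0.35,-0.1,0.56,0,0,0,1]
    - [0.36,0.03,0,0,0,0,1]
    - [0.35,0.03,0.01,0,0,0,1]
    - [0.3,0.03,0.08,0,0,0,1]

```text
t: 45.22
eef_pos: [575.0, 121.2, 40.6]
tcp_rot: [[0.788, -0.347, 0.509], [-0.298, -0.938, -0.178], [0.539, -0.011, -0.842]]
contact_force: [-2.2, 1.1, 0.8]
gripper_width: 0.6
grip_force: 1.3
```

send_rows:
  motion:
    - [0.26,0.03,0.15,0,0,0,1]
    - [0.23,0.03,0.19,0,0,0,1]

```text
t: 45.48
eef_pos: [580.5, 118.3, 40.9]
tcp_rot: [[0.788, -0.347, 0.509], [-0.297, -0.938, -0.179], [0.54, -0.01, -0.842]]
contact_force: [-6.0, 0.6, 9.4]
gripper_width: 0.5
grip_force: 4.5
```

send_rows:
  motion:
    - [0.2,0.04,0.23,0,0,0,1]
    - [0.17,0.04,0.28,0,0,0,1]

```text
t: 45.72
eef_pos: [587.4, 116.1, 39.7]
tcp_rot: [[0.786, -0.346, 0.512], [-0.297, -0.938, -0.178], [0.542, -0.012, -0.84]]
contact_force: [-1.3, 0.5, 7.6]
gripper_width: 0.3
grip_force: 2.7
```

send_rows:
  motion:
    - [0.47,0,-0.73,0,0,0,1]
    - [-1.75,-0.24,-1.12,0,0,0,1]
    - [0,0,0,0,0,0,1]

```text
t: 46.1
eef_pos: [565.5, 125.2, 45.9]
tcp_rot: [[0.789, -0.346, 0.507], [-0.296, -0.938, -0.178], [0.538, -0.01, -0.843]]
contact_force: [-0.2, 0.8, 0.1]
gripper_width: 0.2
grip_force: 0.0
```

```bash
python3 path.py -9|head -1; python3 hd.py|tail -1; python3 icp.py -29|tail -1;  python3 worm.py -27|grep scene
```

```text
[-59.8  -8.3  45.9] 46.1
[565.5 125.2  45.9] tcp polar -19.06 r 60.3 yaw -20.6 F [-0.4 -0.7 -0.3] 2.72
scene1 1215 off [ 4.9 -5.2] deg -29.7 cost 14.8
scene 98 [-58.7 -47.1 -36.4] [-18.2  -7.9   5.5] [37.3 38.4]Traceback (most recent call last):
  File "hd.py", line 8, in <module>
    print(n,m.sum(),np.percentile(a[m],[10,50,90]).round(1),"tip",m2.sum(),np.percentile(a[m2],[10,50,90]).round(1) if m2.sum()>5 else 0)
                    ~~~~~~~~~~~~~^^^^^^^^^^^^^^^^^
    return _quantile_unchecked(
        a, q, axis, out, overwrite_input, method, keepdims, weights)
    return _ureduce(a,
                    func=_quantile_ureduce_func,
    ...<5 lines>...
                    overwrite_input=overwrite_input,
                    method=method)
    r = func(a, **kwargs)
    result = _quantile(arr,
                       quantiles=q,
    ...<2 lines>...
                       out=out,
                       weights=wgt)
    slices_having_nans = np.isnan(arr[-1, ...])
                                  ~~~^^^^^^^^^
IndexError: index -1 is out of bounds for axis 0 with size 0
```

send_rows:
  motion:
    - [-0.12,0,0.6,0,0,0,1]
    - [-0.13,0,0.6,0,0,0,1]
    - [0.36,0.03,0,0,0,0,1]
    - [0.35,0.03,0.01,0,0,0,1]
    - [0.3,0.03,0.08,0,0,0,1]

```text
t: 47.02
eef_pos: [576.9, 120.3, 39.8]
tcp_rot: [[0.789, -0.347, 0.507], [-0.297, -0.938, -0.179], [0.537, -0.009, -0.843]]
contact_force: [-18.8, 4.6, 20.9]
gripper_width: 0.6
grip_force: 12.6
```

send_rows:
  motion:
    - [0.26,0.03,0.15,0,0,0,1]
    - [0.23,0.03,0.19,0,0,0,1]

```text
t: 47.28
eef_pos: [585.2, 117.8, 40.4]
tcp_rot: [[0.787, -0.345, 0.511], [-0.297, -0.938, -0.177], [0.54, -0.012, -0.841]]
contact_force: [-2.6, 2.0, 8.0]
gripper_width: 0.3
grip_force: 3.0
```

send_rows:
  motion:
    - [0.2,0.04,0.23,0,0,0,1]
    - [0.17,0.04,0.28,0,0,0,1]

```text
t: 47.52
eef_pos: [591.1, 114.5, 37.8]
tcp_rot: [[0.787, -0.346, 0.511], [-0.297, -0.938, -0.178], [0.54, -0.012, -0.841]]
contact_force: [-0.3, 0.2, 4.0]
gripper_width: 0.3
grip_force: 1.5
```

send_rows:
  motion:
    - [0.47,0,-0.73,0,0,0,1]
    - [-1.5,-0.24,-1.12,0,0,0,1]
    - [0,0,0,0,0,0,1]

```text
t: 47.9
eef_pos: [571.1, 122.9, 46.0]
tcp_rot: [[0.79, -0.346, 0.506], [-0.297, -0.938, -0.179], [0.537, -0.009, -0.844]]
contact_force: [-0.4, 0.9, 0.1]
gripper_width: 0.4
grip_force: 0.0
```

```bash
python3 path.py -9|head -1; python3 icp.py -29|tail -1;  python3 worm.py -27|grep scene
```

```text
[-53.7  -7.8  46. ] 47.9
scene1 1179 off [ 7.  -2.7] deg -28.2 cost 20.4
scene 98 [-60.5 -46.5 -35.8] [-18.2  -8.3   4.6] [36.9 38.3]
```

send_rows:
  motion:
    - [0,0,-3,0,0,0,1]
    - [0,0,-4,0,0,0,1]
    - [-2,0,-2,0,-8,0,1]
    - [-2,0,0,0,-8,0,1]
    - [-2,0,0,0,-8,0,1]
    - [0,0,0,0,-8,4,1]
    - [0,0,0,0,0,4,1]
    - [0,0,0,0,0,0,1]

```text
t: 49.15
eef_pos: [476.7, 157.5, 97.7]
tcp_rot: [[0.881, -0.474, 0.015], [-0.474, -0.881, 0.011], [0.008, -0.016, -1.0]]
contact_force: [-0.0, 0.0, 0.7]
gripper_width: 0.3
grip_force: 0.0
```

```bash
python3 icp.py -29;python3 go.py 450 148 50
```

```text
top1 1409 off [ 3.3 -1.1] deg -26.1 cost 5.7
scene1 1212 off [ 5.9 -5.9] deg -29.6 cost 4.9
[476.  157.9  97.6] [[0.881, -0.473, 0.014], [-0.473, -0.881, 0.011], [0.008, -0.016, -1.0]] -28.218067586333024
[-1.86  2.18  4.71]
```

send_rows:
  motion:
    - [-1.8,2.4,1,0,0,0,1]
    - [0,0,3.2,0,0,0,1]
    - [0,0,3.2,0,0,0,1]
    - [0,0,1.6,0,0,0,1]
    - [0,0,0,0,0,0,1]
    - [0,-0.6,0,0,0,0,1]
    - [0,-0.6,0,0,0,0,1]
    - [0,0,0,0,0,0,1]

```text
t: 50.25
eef_pos: [457.4, 157.5, 8.6]
tcp_rot: [[0.881, -0.473, 0.017], [-0.473, -0.881, 0.011], [0.01, -0.018, -1.0]]
contact_force: [1.0, 0.1, 0.5]
gripper_width: 0.5
grip_force: 0.0
```

send_rows:
  motion:
    - [0,-0.5,0,0,0,0,1]
    - [0,-0.3,0,0,0,0,1]
    - [0,0,0,0,0,0,1]

```text
t: 50.62
eef_pos: [460.0, 164.2, 7.7]
tcp_rot: [[0.881, -0.473, 0.015], [-0.474, -0.881, 0.011], [0.008, -0.017, -1.0]]
contact_force: [0.1, -0.2, -0.0]
gripper_width: 0.5
grip_force: 0.0
```

send_rows:
  motion:
    - [0,-0.4,0.2,0,0,0,1]
    - [0,0,0,0,0,0,1]

```text
t: 50.88
eef_pos: [461.8, 167.6, 5.6]
tcp_rot: [[0.881, -0.473, 0.015], [-0.474, -0.881, 0.011], [0.008, -0.016, -1.0]]
contact_force: [0.1, 0.1, -0.3]
gripper_width: 0.8
grip_force: 0.0
```

send_rows:
  motion:
    - [0,-0.2,0,0,0,0,1]
    - [0,0,0,0,0,0,1]

```text
t: 51.12
eef_pos: [462.4, 169.0, 5.6]
tcp_rot: [[0.881, -0.473, 0.014], [-0.474, -0.881, 0.01], [0.008, -0.016, -1.0]]
contact_force: [-0.8, -1.0, 0.9]
gripper_width: 0.4
grip_force: 0.6
```

send_rows:
  motion:
    - [0,-0.2,0,0,0,0,1]
    - [0,0,0,0,0,0,1]

```text
t: 51.38
eef_pos: [462.8, 170.2, 5.5]
tcp_rot: [[0.881, -0.473, 0.013], [-0.473, -0.881, 0.009], [0.007, -0.014, -1.0]]
contact_force: [-2.7, -5.3, 1.9]
gripper_width: 0.7
grip_force: 2.3
```

send_rows:
  motion:
    - [0,-0.2,0,0,0,0,1]
    - [0,0,0,0,0,0,1]

```text
t: 51.62
eef_pos: [463.4, 171.4, 5.5]
tcp_rot: [[0.881, -0.473, 0.012], [-0.473, -0.881, 0.008], [0.007, -0.013, -1.0]]
contact_force: [-1.9, -7.5, 1.4]
gripper_width: 0.5
grip_force: 3.2
```

send_rows:
  motion:
    - [0,-0.2,0,0,0,0,1]
    - [0,0,0,0,0,0,1]

```text
t: 51.88
eef_pos: [464.0, 172.8, 5.4]
tcp_rot: [[0.881, -0.473, 0.011], [-0.473, -0.881, 0.007], [0.006, -0.012, -1.0]]
contact_force: [-3.0, -8.3, 1.7]
gripper_width: 0.2
grip_force: 3.8
```

send_rows:
  motion:
    - [0,1.5,0,0,0,0,1]
    - [0,2.5,-2,0,0,0,1]
    - [0,3.5,-5,0,0,-9.3,1]
    - [0,3.5,-5,0,0,-9.3,1]
    - [2,0.5,-1.5,0,0,-9.3,1]
    - [2,0,0,0,0,-9.3,1]
    - [1.8,0,1,0,10,-7,1]
    - [2.9,1.2,1.0,0,10,0,1]
    - [2.9,1.0,1.5,0,10,0,1]
    - [0,0,0,0,9,0,1]

```text
t: 53.12
eef_pos: [541.5, 64.9, 121.6]
tcp_rot: [[0.766, 0.264, 0.586], [0.208, -0.965, 0.162], [0.608, -0.002, -0.794]]
contact_force: [0.1, 1.8, 0.6]
gripper_width: 0.2
grip_force: 0.0
```

```bash
cat > nut.py <<'E'
import pickle,sys
from rig import arm
from h import *
o=arm.observe(); print(o["eef_pos"].round(1),o["tcp_rot"].round(2).tolist(),o["t"])
c=arm.capture("wrist"); pickle.dump(c,open("w3.pkl","wb"))
def rect(f,z,k=.3,N=400):
    c=pickle.load(open(f,"rb")); T=c["world_to_cam"]; g=(np.arange(N)-N/2)*k; X,Y=np.meshgrid(g+O[0],g+O[1]); q=np.stack([X,Y,0*X+z],-1)@T[:3,:3].T+T[:3,3]
    r=np.hypot(q[...,0],q[...,1]); th=np.arctan2(r,q[...,2])
    return cv2.cvtColor(cv2.remap(c["pixels"],(q[...,0]/r*th*c["fx"]+c["cx"]).astype(np.float32),(q[...,1]/r*th*c["fy"]+c["cy"]).astype(np.float32),cv2.INTER_CUBIC),cv2.COLOR_RGB2GRAY).astype(float)
g=(np.arange(400)-200)*.3; X,Y=np.meshgrid(g,g); R=np.hypot(X,Y); an=np.degrees(np.arctan2(Y,X))
for ref in("w1.pkl","w2.pkl"):
  for z,lo,hi,l in((35.5,13,22,"nut"),(28,24,60,"wrench")):
    A=rect(ref,z);B=rect("w3.pkl",z)
    m=(R>lo)&(R<hi)&(((an>95)|(an<-20)) if l=="nut" else ((an>130)|(an<-50)))
    best=[]
    for a in np.arange(-10,10.1,.5):
        for dx in(-6,-3,0,3,6):
            for dy in(-6,-3,0,3,6):
                M=cv2.getRotationMatrix2D((200,200),a,1); M[:,2]+=[dx,dy]; W=cv2.warpAffine(A,M,(400,400)); best.append((np.corrcoef(W[m],B[m])[0,1].round(4),a,dx*.3,dy*.3))
    print(ref,l,[tuple(map(float,b)) for b in sorted(best)[-3:]])
E
python3 nut.py; python3 icp.py -30
```

```text
[541.5  64.9 121.6] [[0.77, 0.26, 0.59], [0.21, -0.96, 0.16], [0.61, -0.0, -0.79]] 53.125
w1.pkl nut [(0.9606, -1.5, 0.8999999999999999, 0.0), (0.9609, -0.5, 0.8999999999999999, 0.0), (0.9612, -1.0, 0.8999999999999999, 0.0)]
w1.pkl wrench [(0.894, -1.0, 0.8999999999999999, 0.0), (0.8949, 0.0, 0.8999999999999999, 0.0), (0.8963, -0.5, 0.8999999999999999, 0.0)]
w2.pkl nut [(0.9561, 0.0, 0.8999999999999999, 0.0), (0.9571, -1.0, 0.8999999999999999, 0.0), (0.9575, -0.5, 0.8999999999999999, 0.0)]
w2.pkl wrench [(0.9043, -6.0, 0.0, 0.8999999999999999), (0.9072, -5.0, 0.0, 0.8999999999999999), (0.9073, -5.5, 0.0, 0.8999999999999999)]
top1 2048 off [ 1.6 -2.5] deg -29.6 cost 1.5
scene1 1191 off [ 3.2 -3.2] deg -29.7 cost 28.6
```

The nut is within measurement noise of its stop position, and the wrench is back at about −29.6°. One last worm stroke will make the fit snug, since that torque only tightens the nut.

send_rows:
  motion:
    - [-2.5,0,-2,-2.8,0,3.6,1]
    - [-1.2,-1.0,-1,-2.8,0,3.6,1]
    - [0,-2,0,-2.8,0,3.6,1]
    - [0,-2,0,-2.8,0,3.6,1]
    - [0,-1,0,-2.8,0,3.6,1]
    - [0,-1,0,-2.8,0,3.6,1]
    - [0,0,0,-2.8,0,3.6,1]
    - [0,0,0,-2.8,-2,3.6,1]
    - [0,0,0,0,-1,0,1]

```text
t: 54.4
eef_pos: [489.9, 105.6, 121.0]
tcp_rot: [[0.807, -0.27, 0.526], [-0.22, -0.963, -0.157], [0.548, 0.011, -0.836]]
contact_force: [-0.0, -0.2, 0.3]
gripper_width: 0.8
grip_force: 0.0
```

```bash
python3 path.py -8|head -4; python3 worm.py -27|grep -v '|'; python3 hd.py|head -1
```

```text
[-118.2  -60.1  121. ] 54.4
(-56.5, -8.0, 50) [2.05, -3.97, 9.78]
(-56.5, -8.0, 42.5) [-0.41, -0.01, 0.63]
(-56.5, -8.0, 35.2) [-0.4, -0.01, 0.61]
top 143 [-62.6 -51.4 -38.7] [-18.4  -8.4   3.4] [36.6 37.3]
scene 100 [-59.3 -46.3 -37.1] [-17.8  -7.9   5. ] [37.  37.7]
wrist 777 [-62.8 -53.5 -40. ] [-16.6  -6.2   4.7] [37.4 37.9]
[488.1 104.1 119.5] tcp polar 0.59 r 134.4 yaw -15.4 F [-0.5  0.1 -0.4] 2.42
```

send_rows:
  motion:
    - [0.5,-1.0,2.4,0,0,0,1]
    - [0.5,-1.0,2.4,0,0,0,1]
    - [0.5,-1.0,2.5,0,0,0,1]
    - [0.5,-1.0,2.5,0,0,0,1]
    - [0,0,0,0,0,0,1]

```text
t: 55.28
eef_pos: [564.8, 122.0, 45.0]
tcp_rot: [[0.81, -0.273, 0.519], [-0.222, -0.962, -0.159], [0.543, 0.013, -0.84]]
contact_force: [-0.0, 0.1, -0.9]
gripper_width: 0.6
grip_force: 0.0
```

```bash
python3 path.py -8
```

```text
[-58.9 -11.5  45. ] 55.275
(-56.5, -8.0, 50) [0.53, -0.29, -0.26]
(-56.5, -8.0, 42.5) [-0.41, -0.01, 0.63]
(-56.5, -8.0, 35.2) [-0.4, -0.01, 0.61]
(-53.5, -8.0, 37.2) [0.36, 0.06, -0.01]
(-50.5, -8.0, 39) [0.34, 0.06, 0.01]
(-47.5, -8.0, 40) [0.3, 0.06, 0.08]
(-44.5, -8.0, 40.4) [0.27, 0.06, 0.13]
(-41.5, -8.0, 40.3) [0.24, 0.06, 0.17]
(-38.5, -8.0, 39.6) [0.21, 0.06, 0.22]
(-35.5, -8.0, 38.3) [0.18, 0.06, 0.27]
(-35.5, -8.0, 47) [0.47, 0.01, -0.73]
(-56.5, -8.0, 47) [-1.73, -0.41, -1.12]
```

send_rows:
  motion:
    - [-0.1,-0.15,0.53,0,0,0,1]
    - [-0.1,-0.15,0.53,0,0,0,1]
    - [0.36,0.06,0,0,0,0,1]
    - [0.34,0.06,0.01,0,0,0,1]
    - [0.3,0.06,0.08,0,0,0,1]

```text
t: 55.9
eef_pos: [575.4, 120.8, 40.5]
tcp_rot: [[0.81, -0.272, 0.519], [-0.222, -0.962, -0.157], [0.543, 0.012, -0.84]]
contact_force: [-7.8, 3.0, 5.0]
gripper_width: 0.4
grip_force: 3.7
```

send_rows:
  motion:
    - [0.26,0.06,0.15,0,0,0,1]
    - [0.23,0.06,0.18,0,0,0,1]

```text
t: 56.15
eef_pos: [583.5, 117.8, 41.9]
tcp_rot: [[0.808, -0.272, 0.523], [-0.222, -0.962, -0.157], [0.546, 0.011, -0.838]]
contact_force: [0.1, 0.6, 1.2]
gripper_width: 0.5
grip_force: 0.3
```

send_rows:
  motion:
    - [0.2,0.06,0.23,0,0,0,1]
    - [0.47,0,-0.73,0,0,0,1]
    - [0,0,-3.5,0,0,0,1]
    - [-1,0,-5,0,0,0,1]
    - [-3,0,-4,0,0,0,1]
    - [0,0,0,0,0,0,1]

```text
t: 56.9
eef_pos: [487.2, 145.9, 133.8]
tcp_rot: [[0.808, -0.27, 0.524], [-0.221, -0.963, -0.155], [0.547, 0.01, -0.837]]
contact_force: [0.7, -0.6, 0.5]
gripper_width: 0.7
grip_force: 0.0
```

```bash
python3 icp.py -29; python3 nut.py
```

```text
top1 1666 off [-0.6 -7. ] deg -33.9 cost 52.9
scene1 1222 off [ 5.2 -3.6] deg -29.3 cost 5.1
[488.8 145.2 133. ] [[0.81, -0.27, 0.52], [-0.22, -0.96, -0.16], [0.55, 0.01, -0.84]] 57.0
w1.pkl nut [(0.473, -3.0, 0.8999999999999999, 0.0), (0.473, -2.0, 0.8999999999999999, 0.0), (0.4734, -2.5, 0.8999999999999999, 0.0)]
w1.pkl wrench [(0.8602, -1.5, 0.0, 0.8999999999999999), (0.8609, -0.5, 0.0, 0.8999999999999999), (0.8611, -1.0, 0.0, 0.8999999999999999)]
w2.pkl nut [(0.4811, 1.0, 0.0, -0.8999999999999999), (0.4814, 0.0, 0.0, -0.8999999999999999), (0.4816, 0.5, 0.0, -0.8999999999999999)]
w2.pkl wrench [(0.8375, 0.0, -1.7999999999999998, 0.0), (0.8381, -1.0, -1.7999999999999998, 0.0), (0.8384, -0.5, -1.7999999999999998, 0.0)]
```

```bash
python3 -c "
from rig import arm
print(arm.close_job())"
```

```text
the job is handed in; nothing more can be done
None
```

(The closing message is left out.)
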